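# Load the UV disinfection chest and start its cycle

### The job

Disinfect the incoming specimen jars in the UV chest: press its red pedal right down to the stop and let it up again so that the lid springs open, stand every red-capped jar from the bench upright on the chest floor, then push the lid down until it latches. Only with the lid shut, turn the red start switch clockwise to its stop and let it spring back by itself. The jars are thin-walled, so hold them lightly (grip force under 20 N), and leave the tube rack, the bottle and the tape roll where they are.

Things in the scene. Friction and masses are not known exactly. Their poses are not given: they have to be found in the camera images.
- chest: White bench-top UV chest, fixed, with a blue control console as its left (+y) end. Origin on the bench, x points to the back of the unit (away from the pedal). Chest 170 (x) by 275 (y) mm outside, its centre at x 0, y -52 mm, walls 10 mm thick, rim 100 mm above the bench. Console y 85.5 to 190.5 mm, also 170 mm in x, top 60 mm above the bench. The unit may be turned up to 0.2 rad.
- chest_floor (a point): Centre of the chest's inner floor, 14 mm above the bench, axes as the chest's. Usable floor: x -75 to 75 mm, y -127 to 127 mm from here; the lid closes 87 mm above it.
- pedal (a joint): Opening pedal, rad: 0 at rest, 0.24 at its lower stop; a red 100 by 120 mm tread with a black rubber pad on the front (-x) of the chest. Its spring needs about 3.5 N at the start and 10 N at the stop, pushing at pedal_pad, and lifts it again when let go. The lid is freed only past about half the travel.
- pedal_pad (a point): Where to press: top of the pedal's rubber pad, mid-width, 80 mm before its hinge line; at rest 55 mm above the bench, at the stop about 36 mm. With a vertical tool keep the wide side of the gripper parallel to the chest's front.
- catch (a point): Tip of the steel lid catch, part of the pedal: an arm 40 mm wide that rises from the pedal hinge (18 mm before the front wall, 40 mm above the bench, chest mid-width) to 154 mm above the bench and hooks over the bar on the lid's front edge. It swings up to 25 mm forward while the pedal is down. This point: tip of its hook, 115 mm above the bench.
- lid (a joint): Chest lid, rad: 0 shut, 1.80 fully open (a little past upright), hinged along the back rim. Springs lift it open in about 2 s whenever it is not latched. To shut, push it all the way down: 2 to 3 N at its front edge, about 11 N in the last 30 mm, where the bar on its front edge snaps under the catch; latched, it stays below 0.02 by itself.
- lid_hinge (a point): Middle of the lid's hinge line, which runs along y 88 mm behind (+x of) the chest's middle, 104 mm above the bench.
- lid_edge (a point): On the lid's outer face at mid-width, 153 mm from the hinge line, 20 mm in from the front edge. Its z is the lid's outward normal, its x points to the hinge. The lid is a flat plate, 173 (from the hinge) by 275 mm, 12 mm thick, outer face 9 mm above the hinge line when shut (113 mm above the bench); grey frame, amber window.
- start (a joint): Start switch, rad: 0 at rest, 1.2 at its stop, growing clockwise seen from above; a spring (0.06 N m at rest, 0.2 N m at the stop) returns it when let go.
- start_grip (a point): Where to put the tool centre point to grip the start switch from above: on its vertical axis, 98 mm above the bench, 65 mm to the left of the chest's outer wall. A red bar 46 mm long, 13 mm wide, 32 mm high (top 108 mm above the bench) on a black disc 48 mm in diameter (top 76 mm); the bar lies along this point's x and turns with it.
- mat: White and blue absorbent mat, 260 by 260 mm and 1 mm thin, that lies flat on the bench and on which the jars start; its middle is 60 mm on the -x side of the origin. Robot and jars do not feel it.
- jar1: Specimen jar with a red cap and a white body, a plain upright cylinder 46 mm in diameter, 68 mm high, about 100 g, most of it in the lower half; origin at the centre of its underside, z up. 3 to 5 jars are there; the absent ones read None from the start.
- jar2: Specimen jar with a red cap and a white body, a plain upright cylinder 46 mm in diameter, 68 mm high, about 100 g, most of it in the lower half; origin at the centre of its underside, z up. 3 to 5 jars are there; the absent ones read None from the start.
- jar3: Specimen jar with a red cap and a white body, a plain upright cylinder 46 mm in diameter, 68 mm high, about 100 g, most of it in the lower half; origin at the centre of its underside, z up. 3 to 5 jars are there; the absent ones read None from the start.
- jar4: Specimen jar with a red cap and a white body, a plain upright cylinder 46 mm in diameter, 68 mm high, about 100 g, most of it in the lower half; origin at the centre of its underside, z up. 3 to 5 jars are there; the absent ones read None from the start.
- jar5: Specimen jar with a red cap and a white body, a plain upright cylinder 46 mm in diameter, 68 mm high, about 100 g, most of it in the lower half; origin at the centre of its underside, z up. 3 to 5 jars are there; the absent ones read None from the start.
- rack: Bystander: white foam rack with 2 by 5 red-capped tubes, 60 by 132 mm, 108 mm high, just behind the mat. Leave it alone.
- spray: Bystander: white disinfectant bottle with a blue cap, 64 mm diameter, 170 mm high, behind the mat beside the rack. Leave it alone.
- tape: Bystander: yellow roll of tape lying flat, 90 mm outer diameter, 22 mm high, in front of the mat. Leave it alone.
Things that resemble listed ones, but are neither listed nor needed, are in the scene too. What is shaped like the jar3 but grey is not meant.

How it is judged:
By the outcome, as a careful person would: the job done as asked, in the order asked, and still so for the second after the job is handed in, with the robot touching nothing.
Of jar1, jar2, jar3, jar4, jar5 only 3 to 5 are there at a start; the rules pass over those that are not, and their reading is None.
At some moment in a run one of jar1, jar2, jar3, jar4, jar5 may be knocked a few centimetres aside while the robot is not near it.
It also fails if it takes over 210 s, if anything falls off the work surface, if the arm or the gripper's body presses on something with over 40 N, if the wrist force passes 120 N, or if a joint passes its speed limit or range.

### The arm

A 7-joint arm with a two-finger parallel gripper is mounted at the origin on the work surface. World frame = base frame: x ahead of the robot, y to its left, z up, the work surface at z = 0. Lengths are in m, angles in rad, forces in N, time in s.
With the tool pointing down it reaches from about 0.4 to 0.875 m from the base axis. Payload 6.5 kg.
Tool frame: the origin (TCP) lies between the finger pads, 19 mm behind the fingertips; this is the grasp point; z points along the fingers, y is the line along which they close (so a half turn about z gives the same grasp; the last joint's range is limited). The gripper opens to 85 mm and grips with 20 to 120 N. Pads are 22 mm wide; open, the fingers measure 114 mm over their backs; the gripper's body (76 mm by 85 mm) begins 54 mm behind the grasp point. The pads swing forward as they close: fully open they stand 13 mm farther back than shut.
Start: joints at [1.156, 0.536, -0.004, 1.538, 0.003, 1.067, -0.071], TCP at [0.222, -0.611, 0.25] pointing down, gripper open.
Joint ranges: [-2.7, 2.7], [-0.37, 2.16], [-1.27, 1.26], [0.24, 2.4], [-1.31, 4.45], [0.19, 1.91], [-2.76, 2.76]. Speed limits (rad/s): [2.39, 2.39, 3.14, 3.14, 3.14, 3.14, 3.14].

### API

Orientations are given as a 3x3 rotation matrix whose columns are the frame's x, y, z axes.
In Python, from bench import * gives the robot as it stands.
- The arm moves only by the tool drive_tool, never from a script. Its argument "moves" is a list of rows, each an object with "dp": the shift along the tool's x, y, z in cm, a list of three; "rotation": the turn, a rotation vector about the tool's x, y, z in degrees, a list of three; "jaw": the closure, from 0 (fully open) to 1 (shut). A call has 1 to 12 rows; each row shifts and turns the commanded pose from where the row before left it, along the tool's axes as they then stand; what a row does not reach is not made up. A row lasts 1/8 s, in which the tool goes at most 62.5 mm and 10.7 degrees, less where a joint would pass 70% of its speed; a pose out of reach is approached as far as the arm can. A call with a gripper value outside its range is refused whole. The fingers move at their own pace and stop on an object; "force" is the grip in N (left out, the last holds). Time passes only in rows, so rows that do not move let the fingers close. It gives the time, the measured TCP pose, the force, the opening and the grip force at its end, in the units of the state.
- get_state(): the state, without advancing time (a new reading comes with each control period).
- camera(name): name is "scene" or "top"; returns the picture (400x640x3 uint8, red, green, blue); there is no depth.
- get_calibration(name): a dict with "camera_matrix" (3x3 intrinsics, pixels), "position" and "attitude" of the camera in the world. Camera axes: x right, y down, z forward; pixel columns grow to the right and rows downward; lengths in m; the calibration is good to about 2 mm. A picture is of the moment at which its call begins. get_calibration takes no time and is no camera call.
- job_done(): hands the job in; it is judged then, once.
The state is a dict: "t": time; "joints": joint angles; "joint_velocities": joint speeds; "joint_torque": joint torques, N m; "eef_pos": TCP position; "tcp_rot": TCP orientation; "contact_force": force on the tool from outside, world axes, zero at the start; "wrist_torque": the same for the moment, N m; "width": finger opening in m; "gripper_force": force on a finger pad.
Only numpy, scipy, OpenCV 4.12 (cv2) and the standard library are available. Lean on these libraries where they do the work, as an engineer would, in place of code of your own. Each camera call takes 0.05 s, during which the arm holds its last target. There are 200 camera calls.

## Working session

There is one attempt and no reset: what is moved stays moved. The work goes in short steps, Python scripts to look and compute and a tool call to move; the robot and the scene stay as the last step left them, time stands still between calls to the robot, and variables do not carry over. Pictures are saved under pics/ and viewed, at most 14 in all, crops included, and the job is handed in when it is done.

Besides the shell and the picture viewer there is one more tool, called after "Request:" in YAML: its name, and indented under it one key for each argument. drive_tool: Moves the arm, as the interface text tells. Its arguments: {"type":"object","properties":{"moves":{"type":"array"},"force":{"type":"number"}},"required":["moves"]}

```bash
mkdir -p pics; ls
python3 - <<'E'
from bench import *
import cv2,numpy as np
for n in("scene","top"):
    cv2.imwrite(f"pics/{n}0.png",camera(n)[:,:,::-1])
    c=get_calibration(n);print(n,c)
s=get_state();print(s)
E
```

```text
pics
scene {'camera_matrix': array([[448.71243044,   0.        , 312.02903666],
       [  0.        , 448.71243044, 196.79548497],
       [  0.        ,   0.        ,   1.        ]]), 'position': array([1.09680492, 0.73908176, 0.73967265]), 'attitude': array([[-0.82022317,  0.29796754, -0.4883127 ],
       [ 0.57154555,  0.46248326, -0.67782366],
       [ 0.023867  , -0.83505962, -0.54964151]])}
top {'camera_matrix': array([[403.71374116,   0.        , 319.25138318],
       [  0.        , 403.71374116, 204.58644895],
       [  0.        ,   0.        ,   1.        ]]), 'position': array([ 0.43486291, -0.02602453,  1.05355528]), 'attitude': array([[ 2.07098831e-03, -9.95796810e-01,  9.15664985e-02],
       [-9.99997818e-01, -2.08728003e-03, -8.21588778e-05],
       [ 2.72938472e-04, -9.15661286e-02, -9.95798960e-01]])}
{'t': 0.1, 'joints': array([ 1.1557895 ,  0.53709785, -0.00442229,  1.53878895,  0.00260219,
        1.06731381, -0.07122409]), 'joint_velocities': array([-0.00019113, -0.00251876, -0.00029711, -0.00308218,  0.00148133,
       -0.00122308, -0.00014673]), 'joint_torque': array([ 1.47255523e-03, -5.84562242e+01,  1.05147634e+00, -2.59777665e+01,
        1.25915359e-02,  4.51504748e-03, -1.76593971e-05]), 'eef_pos': array([ 0.22194365, -0.61034569,  0.24919031]), 'tcp_rot': array([[ 9.39769283e-01,  3.41808792e-01, -6.66781846e-04],
       [ 3.41809419e-01, -9.39768162e-01,  1.45697800e-03],
       [-1.28612458e-04, -1.59713549e-03, -9.99998716e-01]]), 'contact_force': array([-0.3707855 , -0.24231003,  0.18867   ]), 'wrist_torque': array([-0.06606151,  0.02903756, -0.02037229]), 'gripper_force': 0.0, 'width': 0.08552316716384885}
```

View pics/scene0.png

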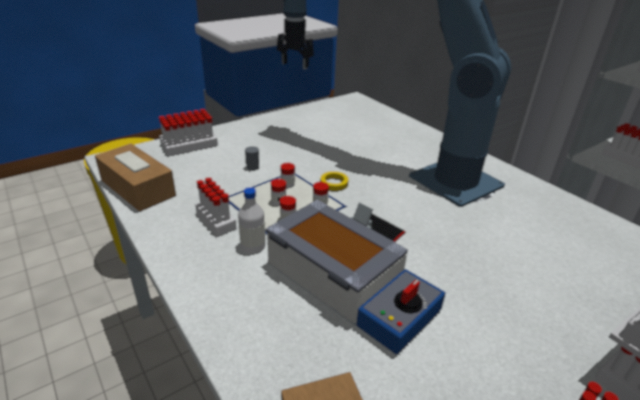

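View pics/top0.png

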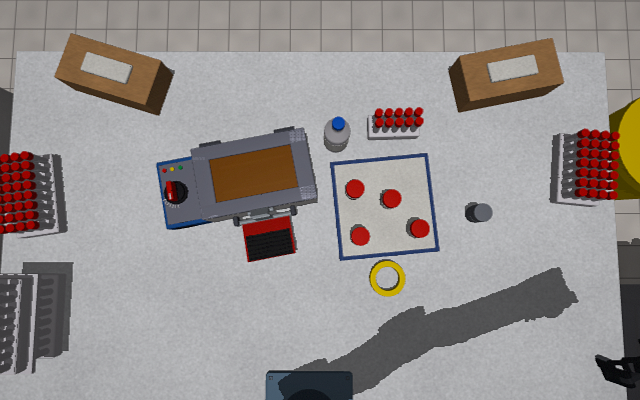

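The top view shows four red-capped jars on the mat at about (355,189), (391,198), (419,228) and (360,236). The grey one at (480,212) is a decoy, and the box at (250,185) is the chest, with the pedal at (270,240) and the switch at (175,192). I'll take enlarged crops to confirm.

Run:
```python
import cv2
t=cv2.imread("pics/top0.png")
cv2.imwrite("pics/c1.png",cv2.resize(t[120:270,150:330],None,fx=4,fy=4,interpolation=cv2.INTER_CUBIC))
cv2.imwrite("pics/c2.png",cv2.resize(t[140:270,325:505],None,fx=4,fy=4,interpolation=cv2.INTER_CUBIC))
```

```text
(no output)
```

View pics/c1.png

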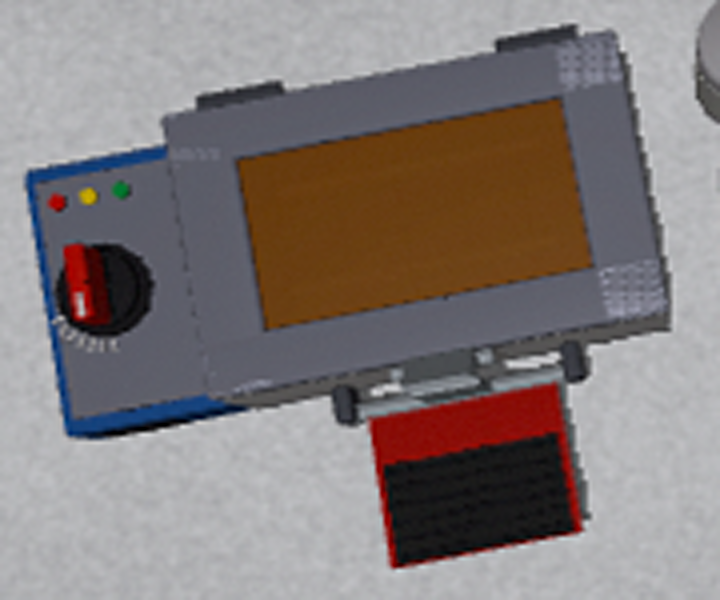

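View pics/c2.png

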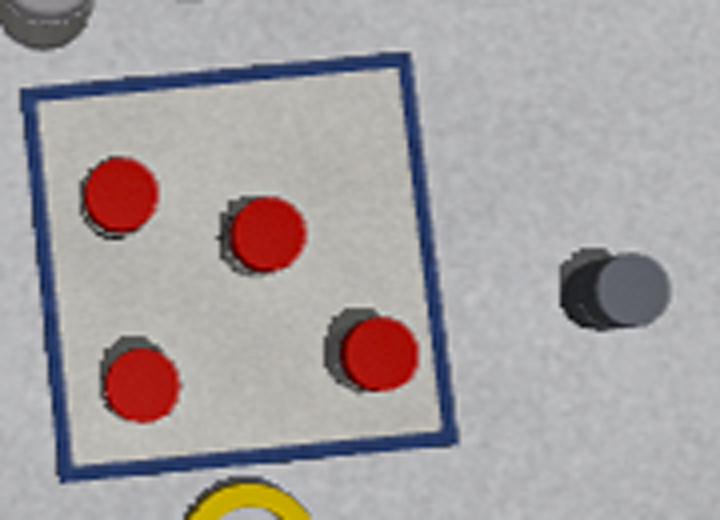

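```bash
cat > h.py <<'E'
from bench import *
import cv2,numpy as np
from scipy.optimize import least_squares
def ray(cal,uv,z):
    K=cal["camera_matrix"];R=cal["attitude"];p=cal["position"]
    d=R@np.linalg.solve(K,[uv[0],uv[1],1]); return (p+d*(z-p[2])/d[2])
def proj(cal,P):
    q=cal["camera_matrix"]@(cal["attitude"].T@(np.asarray(P)-cal["position"])); return q[:2]/q[2]
def caps(img,cal,lo=None):
    """red blobs projected at cap height"""
    h=cv2.cvtColor(img,cv2.COLOR_RGB2HSV)
    m=((h[...,0]<8)|(h[...,0]>172))&(h[...,1]>180)&(h[...,2]>80)
    n,l,s,c=cv2.connectedComponentsWithStats(m.astype(np.uint8))
    return [(c[i].round(1),int(s[i,4]),ray(cal,c[i],.068).round(4)) for i in range(1,n) if s[i,4]>120]
E
python3 - <<'E'
from h import *
c=get_calibration("top")
pts=[((165,115),(.088,.0855,.113)),((615,32),(.088,-.1895,.113)),((668,303),(-.085,-.1895,.113)),((210,400),(-.085,.0855,.113)),((27,172),(.085,.1905,.06)),((70,435),(-.085,.1905,.06)),((378,418),(-.103,.008,.06))][:6]
W=[ray(c,(150+a/4-.4,120+b/4-.4),l[2])[:2] for (a,b),l in pts]
def f(q):
    C,S=np.cos(q[2]),np.sin(q[2]);R=np.array([[C,-S],[S,C]])
    return np.ravel([R@l[:2]+q[:2]-w for (_,l),w in zip(pts,W)])
r=least_squares(f,[.45,.2,0]);q=r.x;print(q,(r.fun*1000).round(1))
np.save("q.npy",q)
C,S=np.cos(q[2]),np.sin(q[2]);R=np.array([[C,-S],[S,C]])
for n,l in dict(pad=(-.183,-.052),floor=(0,-.052),edge=(.088-.153,-.052),start=(0,.1505),hinge=(.088,-.052)).items():
    w=R@l+q[:2];print(n,w.round(4),np.hypot(*w).round(3))
for z,uv in ((.0,(0,0)),): pass
import cv2
for x in caps(cv2.imread("pics/top0.png")[:,:,::-1].copy(),c): print(x)
for k in [(121,194),(268,234),(380,354),(142,385)]: print(ray(c,(325+k[0]/4-.4,140+k[1]/4-.4),.068).round(4))
for n,k in dict(mat1=(25,92),mat2=(408,58)).items(): print(n,ray(c,(325+k[0]/4-.4,140+k[1]/4-.4),.0).round(4))
# pad black corners (z~.055) & switch bar ends z=.108
for k in [(385,465),(557,435),(577,528),(392,563)]: print('pad',ray(c,(150+k[0]/4,120+k[1]/4),.055).round(4))
for k in [(75,247),(92,320)]: print('bar',ray(c,(150+k[0]/4,120+k[1]/4),.108).round(4))
# verify: scene pixels
s=get_calibration("scene")
print(proj(s,np.r_[R@(0,.1505)+q[:2],.108]),proj(s,np.r_[R@(-.085,-.1895)+q[:2],.113]))
E
```

```text
[0.58567045 0.17919712 0.19741066] [ 0.7  1.8  3.8 -1.5 -3.6 -3.5 -0.1 -0.6  1.1  2.1 -1.8  1.6]
pad [0.4164 0.0923] 0.427
floor [0.5959 0.1282] 0.61
edge [0.5321 0.1155] 0.545
start [0.5562 0.3268] 0.645
hinge [0.6822 0.1455] 0.697
(array([354.6, 188.4]), 252, array([ 0.5656, -0.113 ,  0.068 ]))
(array([391.4, 198.3]), 260, array([ 0.5414, -0.2032,  0.068 ]))
(array([266.8, 228.2]), 651, array([0.4675, 0.1016, 0.068 ]))
(array([419.4, 228.2]), 260, array([ 0.4683, -0.2705,  0.068 ]))
(array([359.9, 235.9]), 261, array([ 0.4492, -0.1253,  0.068 ]))
[ 0.5664 -0.1136  0.068 ]
[ 0.5419 -0.2037  0.068 ]
[ 0.4684 -0.2709  0.068 ]
[ 0.4493 -0.1257  0.068 ]
mat1 [ 0.6434 -0.0566  0.    ]
mat2 [ 0.6668 -0.3105  0.    ]
pad [0.4479 0.1537 0.055 ]
pad [0.4666 0.0479 0.055 ]
pad [0.4096 0.0351 0.055 ]
pad [0.388  0.1483 0.055 ]
bar [0.5753 0.3298 0.108 ]
bar [0.5319 0.3182 0.108 ]
[409.12289639 285.3125332 ] [314.5768249  198.64083044]
```

```bash
cat >> h.py <<'E'
q=np.load("q.npy");ca,sa=np.cos(q[2]),np.sin(q[2])
def ch(x,y): return np.array([ca*x-sa*y+q[0],sa*x+ca*y+q[1]])   # chest -> world xy
def plan(*wps,a=None):
    """tool-frame cm for each waypoint (x,y,z) after turning tool x to heading a (rad)"""
    s=get_state();p=s["eef_pos"];R=s["tcp_rot"];a0=np.arctan2(R[1,0],R[0,0])
    if a is None:a=a0
    # desired R, and full rotation vector in the tool frame
    D=np.array([[np.cos(a),np.sin(a),0],[np.sin(a),-np.cos(a),0],[0,0,-1.]])
    rv=np.degrees(cv2.Rodrigues(R.T@D)[0].ravel())
    print("t",round(s["t"],2),"p",p.round(4),"a",a0.round(3),"F",s["contact_force"].round(1),"w",s["width"].round(4),"rot",rv.round(1))
    for w in wps:
        d=D.T@(np.asarray(w)-p)*100; print(" ->",np.round(w,4),"dp",d.round(2),"rows",np.ceil(np.linalg.norm(d)/5.5)); p=np.asarray(w)
E
python3 - <<'E'
from h import *
P=ch(-.185,-.052)
plan((.45,-.3,.25),(*P,.2),(*P,.085),(*P,.05),a=q[2])
E
```

```text
Traceback (most recent call last):
  File "h.py", line 24, in plan
    print("t",round(s["t"],2),"p",p.round(4),"a",a0.round(3),"F",s["contact_force"].round(1),"w",s["width"].round(4),"rot",rv.round(1))
                                                                                                 ^^^^^^^^^^^^^^^^
AttributeError: 'float' object has no attribute 'round'
```

```bash
sed -i 's/s\["width"\].round(4)/round(s["width"],4)/' h.py
python3 - <<'E'
from h import *
P=ch(-.185,-.052)
plan((.45,-.3,.25),(*P,.2),(*P,.085),(*P,.05),a=q[2])
E
```

```text
t 0.1 p [ 0.2219 -0.6103  0.2492] a 0.349 F [-0.4 -0.2  0.2] w 0.0855 rot [-0.1  0.   8.7]
 -> [ 0.45 -0.3   0.25] dp [ 28.45 -25.96  -0.08] rows 8.0
 -> [0.4145 0.0919 0.2   ] dp [  4.2  -39.13   5.  ] rows 8.0
 -> [0.4145 0.0919 0.085 ] dp [ 0.   0.  11.5] rows 3.0
 -> [0.4145 0.0919 0.05  ] dp [0.  0.  3.5] rows 1.0
```

Request:
drive_tool:
  moves:
    - {"dp": [0, 0, 0], "rotation": [0, 0, 8.7], "jaw": 1}
    - {"dp": [3.5, -3.3, 0], "rotation": [0, 0, 0], "jaw": 1}
    - {"dp": [3.5, -3.3, 0], "rotation": [0, 0, 0], "jaw": 1}
    - {"dp": [3.6, -3.2, 0], "rotation": [0, 0, 0], "jaw": 1}
    - {"dp": [3.6, -3.2, 0], "rotation": [0, 0, 0], "jaw": 1}
    - {"dp": [3.6, -3.2, 0], "rotation": [0, 0, 0], "jaw": 1}
    - {"dp": [3.6, -3.2, 0], "rotation": [0, 0, 0], "jaw": 1}
    - {"dp": [3.5, -3.3, 0], "rotation": [0, 0, 0], "jaw": 1}
    - {"dp": [3.5, -3.3, 0], "rotation": [0, 0, 0], "jaw": 1}

```text
t: 1.23
eef_pos: [0.4503, -0.2988, 0.2497]
tcp_rot: [[0.981, 0.196, -0.0], [0.196, -0.981, 0.0], [-0.0, -0.0, -1.0]]
contact_force: [0.8, 0.0, -0.0]
width: 0.0
gripper_force: 0.0
```

Request:
drive_tool:
  moves:
    - {"dp": [0.5, -4.9, 0.6], "rotation": [0, 0, 0], "jaw": 1}
    - {"dp": [0.5, -4.9, 0.6], "rotation": [0, 0, 0], "jaw": 1}
    - {"dp": [0.5, -4.9, 0.6], "rotation": [0, 0, 0], "jaw": 1}
    - {"dp": [0.5, -4.9, 0.6], "rotation": [0, 0, 0], "jaw": 1}
    - {"dp": [0.5, -4.9, 0.6], "rotation": [0, 0, 0], "jaw": 1}
    - {"dp": [0.5, -4.9, 0.6], "rotation": [0, 0, 0], "jaw": 1}
    - {"dp": [0.6, -4.9, 0.7], "rotation": [0, 0, 0], "jaw": 1}
    - {"dp": [0.6, -4.9, 0.7], "rotation": [0, 0, 0], "jaw": 1}
    - {"dp": [0, 0, 0], "rotation": [0, 0, 0], "jaw": 1}

```text
t: 2.35
eef_pos: [0.4133, 0.096, 0.1996]
tcp_rot: [[0.979, 0.203, -0.001], [0.203, -0.979, 0.001], [-0.001, -0.001, -1.0]]
contact_force: [0.4, -0.3, -0.5]
width: 0.0001
gripper_force: 0.0
```

Run:
```python
from h import *
P=ch(-.185,-.052)
plan((*P,.085),(*P,.055),a=q[2])
```

```text
t 2.35 p [0.4133 0.096  0.1996] a 0.204 F [ 0.4 -0.3 -0.5] w 0.0001 rot [-0.1  0.   0.4]
 -> [0.4145 0.0919 0.085 ] dp [ 0.03  0.42 11.46] rows 3.0
 -> [0.4145 0.0919 0.055 ] dp [0. 0. 3.] rows 1.0
```

Request:
drive_tool:
  moves:
    - {"dp": [0, 0.2, 4], "rotation": [0, 0, 0], "jaw": 1}
    - {"dp": [0, 0, 4], "rotation": [0, 0, 0], "jaw": 1}
    - {"dp": [0, 0, 3], "rotation": [0, 0, 0], "jaw": 1}
    - {"dp": [0, 0, 0], "rotation": [0, 0, 0], "jaw": 1}
    - {"dp": [0, 0, 0.6], "rotation": [0, 0, 0], "jaw": 1}
    - {"dp": [0, 0, 0.6], "rotation": [0, 0, 0], "jaw": 1}
    - {"dp": [0, 0, 0.6], "rotation": [0, 0, 0], "jaw": 1}
    - {"dp": [0, 0, 0.6], "rotation": [0, 0, 0], "jaw": 1}
    - {"dp": [0, 0, 0], "rotation": [0, 0, 0], "jaw": 1}

```text
t: 3.48
eef_pos: [0.4143, 0.0902, 0.0658]
tcp_rot: [[0.981, 0.196, -0.001], [0.196, -0.981, -0.0], [-0.001, 0.0, -1.0]]
contact_force: [-1.3, -1.1, 4.7]
width: 0.0002
gripper_force: 1.9
```

Request:
drive_tool:
  moves:
    - {"dp": [0, 0, 0.4], "rotation": [0, 0, 0], "jaw": 1}
    - {"dp": [0, 0, 0.4], "rotation": [0, 0, 0], "jaw": 1}
    - {"dp": [0, 0, 0.3], "rotation": [0, 0, 0], "jaw": 1}
    - {"dp": [0, 0, 0], "rotation": [0, 0, 0], "jaw": 1}

```text
t: 3.98
eef_pos: [0.4142, 0.0902, 0.0552]
tcp_rot: [[0.981, 0.196, -0.001], [0.196, -0.981, -0.001], [-0.001, 0.001, -1.0]]
contact_force: [-3.7, -1.3, 10.7]
width: 0.0002
gripper_force: 5.3
```

Request:
drive_tool:
  moves:
    - {"dp": [0, 0, 0.2], "rotation": [0, 0, 0], "jaw": 1}
    - {"dp": [0, 0, 0], "rotation": [0, 0, 0], "jaw": 1}

```text
t: 4.22
eef_pos: [0.4143, 0.0902, 0.0538]
tcp_rot: [[0.981, 0.196, -0.001], [0.196, -0.981, -0.001], [-0.001, 0.001, -1.0]]
contact_force: [-5.7, -1.0, 18.3]
width: -0.0001
gripper_force: 9.9
```

Request:
drive_tool:
  moves:
    - {"dp": [0, 0, -1], "rotation": [0, 0, 0], "jaw": 1}
    - {"dp": [0, 0, -3], "rotation": [0, 0, 0], "jaw": 1}
    - {"dp": [-0.5, 0, -4], "rotation": [0, 0, 0], "jaw": 0.2}
    - {"dp": [0, 0, -4], "rotation": [0, 0, 0], "jaw": 0.2}
    - {"dp": [0, 0, -4], "rotation": [0, 0, 0], "jaw": 0.2}
    - {"dp": [0, 2, -4], "rotation": [0, 0, 0], "jaw": 0.2}
    - {"dp": [0, 4, 0], "rotation": [0, 0, 0], "jaw": 0.2}
    - {"dp": [0, 4, 0], "rotation": [0, 0, 0], "jaw": 0.2}
    - {"dp": [0, 0, 0], "rotation": [0, 0, 0], "jaw": 0.2}
    - {"dp": [0, 0, 0], "rotation": [0, 0, 0], "jaw": 0.2}

```text
t: 5.48
eef_pos: [0.4292, -0.0081, 0.2529]
tcp_rot: [[0.981, 0.196, -0.0], [0.196, -0.981, 0.0], [0.0, -0.0, -1.0]]
contact_force: [-0.2, 0.2, -0.2]
width: 0.0685
gripper_force: 0.0
```

Run:
```python
from h import *
im=camera("top");cv2.imwrite("pics/top1.png",im[:,:,::-1])
c=get_calibration("top")
for x in caps(im,c): print(x)
plan((.4495,-.1255,.2),(.4495,-.1255,.052),a=0)
```

```text
(array([354.6, 188.5]), 253, array([ 0.5655, -0.1129,  0.068 ]))
(array([391.4, 198.3]), 260, array([ 0.5415, -0.2031,  0.068 ]))
(array([251. , 231.6]), 250, array([0.4592, 0.14  , 0.068 ]))
(array([419.4, 228.2]), 261, array([ 0.4682, -0.2705,  0.068 ]))
(array([359.9, 235.9]), 261, array([ 0.4492, -0.1253,  0.068 ]))
t 5.53 p [ 0.4292 -0.0077  0.2529] a 0.198 F [-0.3 -0.5 -0.6] w 0.0683 rot [-0.   0.  11.4]
 -> [ 0.4495 -0.1255  0.2   ] dp [ 2.03 11.78  5.29] rows 3.0
 -> [ 0.4495 -0.1255  0.052 ] dp [ 0.   0.  14.8] rows 3.0
```

View pics/top1.png

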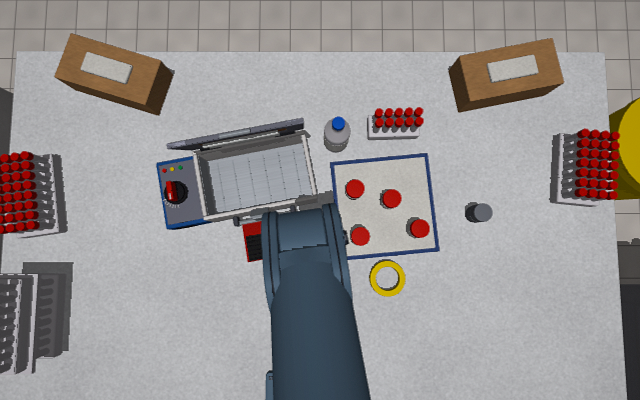

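Request:
drive_tool:
  moves:
    - {"dp": [0, 0, 0], "rotation": [0, 0, 5.7], "jaw": 0.15}
    - {"dp": [0, 0, 0], "rotation": [0, 0, 5.7], "jaw": 0.15}
    - {"dp": [0.7, 3.9, 1.7], "rotation": [0, 0, 0], "jaw": 0.15}
    - {"dp": [0.7, 3.9, 1.8], "rotation": [0, 0, 0], "jaw": 0.15}
    - {"dp": [0.6, 4, 1.8], "rotation": [0, 0, 0], "jaw": 0.15}
    - {"dp": [0, 0, 3], "rotation": [0, 0, 0], "jaw": 0.15}
    - {"dp": [0, 0, 3], "rotation": [0, 0, 0], "jaw": 0.15}
    - {"dp": [0, 0, 0], "rotation": [0, 0, 0], "jaw": 0.15}
  force: 20

```text
t: 6.52
eef_pos: [0.4477, -0.1252, 0.1384]
tcp_rot: [[1.0, 0.0, -0.004], [0.0, -1.0, 0.002], [-0.004, -0.002, -1.0]]
contact_force: [-0.4, -0.3, -0.5]
width: 0.0724
gripper_force: 0.0
```

Run:
```python
from h import *
plan((.4495,-.1255,.05),a=0)
```

```text
t 6.53 p [ 0.4477 -0.1252  0.1384] a 0.0 F [-0.4 -0.3 -0.5] w 0.0724 rot [-0.1  0.2  0. ]
 -> [ 0.4495 -0.1255  0.05  ] dp [0.18 0.03 8.84] rows 2.0
```

Request:
drive_tool:
  moves:
    - {"dp": [0.1, 0, 3], "rotation": [0, 0, 0], "jaw": 0.15}
    - {"dp": [0, 0, 3], "rotation": [0, 0, 0], "jaw": 0.15}
    - {"dp": [0, 0, 2.8], "rotation": [0, 0, 0], "jaw": 0.15}
    - {"dp": [0, 0, 0], "rotation": [0, 0, 0], "jaw": 0.15}
    - {"dp": [0, 0, 0], "rotation": [0, 0, 0], "jaw": 0.42}
    - {"dp": [0, 0, 0], "rotation": [0, 0, 0], "jaw": 0.44}
    - {"dp": [0, 0, 0], "rotation": [0, 0, 0], "jaw": 0.46}
    - {"dp": [0, 0, 0], "rotation": [0, 0, 0], "jaw": 0.47}
    - {"dp": [0, 0, 0], "rotation": [0, 0, 0], "jaw": 0.47}

```text
t: 7.65
eef_pos: [0.4509, -0.1265, 0.0529]
tcp_rot: [[1.0, -0.002, 0.002], [-0.002, -1.0, -0.0], [0.002, 0.0, -1.0]]
contact_force: [0.0, 3.2, 8.0]
width: 0.0452
gripper_force: 15.6
```

Request:
drive_tool:
  moves:
    - {"dp": [0, 0, -0.5], "rotation": [0, 0, 0], "jaw": 0.47}
    - {"dp": [0, 0, -1.5], "rotation": [0, 0, 0], "jaw": 0.47}
    - {"dp": [0, 0, -3], "rotation": [0, 0, 0], "jaw": 0.47}
    - {"dp": [0, 0, 0], "rotation": [0, 0, 0], "jaw": 0.47}

```text
t: 8.15
eef_pos: [0.4516, -0.1273, 0.1043]
tcp_rot: [[1.0, -0.002, 0.004], [-0.002, -1.0, -0.001], [0.004, 0.001, -1.0]]
contact_force: [-0.3, -0.7, -1.6]
width: 0.0458
gripper_force: 15.9
```

Run:
```python
from h import *
print(get_state()["gripper_force"])
f=lambda x,y:ch(x,y-.052)
for n,(x,y) in dict(BR=(.033,-.062),BL=(.033,.062),FR=(-.03,-.062),FL=(-.03,.062)).items():print(n,f(x,y))
P=f(.033,.062)
plan((.5,-.1,.23),(*P,.23),(*P,.072),a=q[2])
```

```text
15.891787111759186
BR [0.64038844 0.07388358]
BL [0.61606821 0.19547522]
FR [0.57861205 0.06152733]
FL [0.55429181 0.18311897]
t 8.15 p [ 0.4516 -0.1273  0.1043] a -0.002 F [-0.3 -0.7 -1.6] w 0.0458 rot [  0.1  -0.2 -11.5]
 -> [ 0.5  -0.1   0.23] dp [  5.28  -1.73 -12.57] rows 3.0
 -> [0.6161 0.1955 0.23  ] dp [ 17.18 -26.7    0.  ] rows 6.0
 -> [0.6161 0.1955 0.072 ] dp [ 0.   0.  15.8] rows 3.0
```

Request:
drive_tool:
  moves:
    - {"dp": [0, 0, -4], "rotation": [0, 0, -3.8], "jaw": 0.47}
    - {"dp": [0, 0, -4], "rotation": [0, 0, -3.8], "jaw": 0.47}
    - {"dp": [0, 0, -4.6], "rotation": [0, 0, -3.9], "jaw": 0.47}
    - {"dp": [2.8, -3, 0], "rotation": [0, 0, 0], "jaw": 0.47}
    - {"dp": [2.8, -3.4, 0], "rotation": [0, 0, 0], "jaw": 0.47}
    - {"dp": [2.8, -3.6, 0], "rotation": [0, 0, 0], "jaw": 0.47}
    - {"dp": [2.8, -3.7, 0], "rotation": [0, 0, 0], "jaw": 0.47}
    - {"dp": [2.8, -3.7, 0], "rotation": [0, 0, 0], "jaw": 0.47}
    - {"dp": [2.8, -3.7, 0], "rotation": [0, 0, 0], "jaw": 0.47}
    - {"dp": [2.8, -3.7, 0], "rotation": [0, 0, 0], "jaw": 0.47}
    - {"dp": [2.8, -3.6, 0], "rotation": [0, 0, 0], "jaw": 0.47}
    - {"dp": [0, 0, 0], "rotation": [0, 0, 0], "jaw": 0.47}

```text
t: 9.65
eef_pos: [0.6131, 0.2006, 0.227]
tcp_rot: [[0.979, 0.203, -0.001], [0.203, -0.979, 0.003], [-0.001, -0.003, -1.0]]
contact_force: [-0.5, -0.8, -0.7]
width: 0.0455
gripper_force: 16.0
```

Run:
```python
from h import *
P=ch(.033,.01)
plan((*P,.23),(*P,.1),(*P,.067),a=q[2])
im=camera("top")
for x in caps(im,get_calibration("top")): print(x)
```

```text
t 9.65 p [0.6131 0.2006 0.227 ] a 0.204 F [-0.5 -0.8 -0.7] w 0.0455 rot [-0.2  0.   0.4]
 -> [0.6161 0.1955 0.23  ] dp [ 0.19  0.56 -0.3 ] rows 1.0
 -> [0.6161 0.1955 0.1   ] dp [ 0.  0. 13.] rows 3.0
 -> [0.6161 0.1955 0.067 ] dp [0.  0.  3.3] rows 1.0
(array([408.4, 117.3]), 121, array([ 0.7452, -0.2486,  0.068 ]))
(array([598.8, 134.6]), 269, array([ 0.702 , -0.7224,  0.068 ]))
(array([594.3, 144. ]), 224, array([ 0.6783, -0.7096,  0.068 ]))
(array([598.2, 153.9]), 285, array([ 0.6533, -0.7178,  0.068 ]))
(array([ 14.5, 157. ]), 207, array([0.6423, 0.7293, 0.068 ]))
(array([597.8, 163.8]), 280, array([ 0.6283, -0.7153,  0.068 ]))
(array([ 15. , 166.7]), 219, array([0.6179, 0.7262, 0.068 ]))
(array([597.8, 173.7]), 274, array([ 0.6036, -0.7138,  0.068 ]))
(array([ 15.5, 176.6]), 217, array([0.5932, 0.7232, 0.068 ]))
(array([596.8, 183.6]), 283, array([ 0.5788, -0.7099,  0.068 ]))
(array([354.6, 188.5]), 255, array([ 0.5653, -0.1129,  0.068 ]))
(array([ 11.1, 187.4]), 146, array([0.5663, 0.7323, 0.068 ]))
(array([596.6, 193.6]), 283, array([ 0.554 , -0.7077,  0.068 ]))
(array([ 16.1, 196.7]), 227, array([0.5434, 0.7183, 0.068 ]))
(array([391.3, 198.3]), 262, array([ 0.5413, -0.203 ,  0.068 ]))
(array([ 16.5, 206.7]), 227, array([0.5188, 0.7156, 0.068 ]))
(array([ 17.2, 216.6]), 238, array([0.4945, 0.7121, 0.068 ]))
(array([280.8, 223.4]), 156, array([0.4793, 0.0676, 0.068 ]))
(array([ 19.9, 226.3]), 205, array([0.4708, 0.7038, 0.068 ]))
(array([256. , 228.4]), 345, array([0.4669, 0.1279, 0.068 ]))
(array([419.3, 228.2]), 265, array([ 0.4682, -0.2701,  0.068 ]))
```

Request:
drive_tool:
  moves:
    - {"dp": [0.1, 0.2, 0], "rotation": [0, 0, 0], "jaw": 0.47}
    - {"dp": [0, 0, 3], "rotation": [0, 0, 0], "jaw": 0.47}
    - {"dp": [0, 0, 4], "rotation": [0, 0, 0], "jaw": 0.47}
    - {"dp": [0, 0, 4], "rotation": [0, 0, 0], "jaw": 0.47}
    - {"dp": [0, 0, 2], "rotation": [0, 0, 0], "jaw": 0.47}
    - {"dp": [0, 0, 0], "rotation": [0, 0, 0], "jaw": 0.47}
    - {"dp": [0, 0, 0], "rotation": [0, 0, 0], "jaw": 0.47}

```text
t: 10.58
eef_pos: [0.6162, 0.1943, 0.0997]
tcp_rot: [[0.98, 0.197, 0.003], [0.197, -0.98, 0.001], [0.003, -0.0, -1.0]]
contact_force: [-0.2, -0.0, -1.7]
width: 0.0455
gripper_force: 16.0
```

Run:
```python
from h import *
P=ch(.033,.01)
plan((*P,.067),a=q[2])
```

```text
t 10.57 p [0.6162 0.1943 0.0997] a 0.198 F [-0.2 -0.  -1.7] w 0.0455 rot [-0.  -0.2  0. ]
 -> [0.6161 0.1955 0.067 ] dp [ 0.01 -0.12  3.27] rows 1.0
```

Request:
drive_tool:
  moves:
    - {"dp": [0, 0, 1.2], "rotation": [0, 0, 0], "jaw": 0.47}
    - {"dp": [0, 0, 1.0], "rotation": [0, 0, 0], "jaw": 0.47}
    - {"dp": [0, 0, 0.6], "rotation": [0, 0, 0], "jaw": 0.47}
    - {"dp": [0, 0, 0.4], "rotation": [0, 0, 0], "jaw": 0.47}
    - {"dp": [0, 0, 0], "rotation": [0, 0, 0], "jaw": 0.47}

```text
t: 11.2
eef_pos: [0.6149, 0.1942, 0.0669]
tcp_rot: [[0.98, 0.197, -0.0], [0.197, -0.98, -0.001], [-0.001, 0.0, -1.0]]
contact_force: [-4.4, -2.3, 7.6]
width: 0.0455
gripper_force: 16.8
```

Request:
drive_tool:
  moves:
    - {"dp": [0, 0, -0.1], "rotation": [0, 0, 0], "jaw": 0.42}
    - {"dp": [0, 0, 0], "rotation": [0, 0, 0], "jaw": 0.3}
    - {"dp": [0, 0, 0], "rotation": [0, 0, 0], "jaw": 0.3}
    - {"dp": [0, 0, -3], "rotation": [0, 0, 0], "jaw": 0.3}
    - {"dp": [0, 0, -4], "rotation": [0, 0, 0], "jaw": 0.3}
    - {"dp": [0, 0, -5], "rotation": [0, 0, 0], "jaw": 0.3}
    - {"dp": [0, 0, -4.5], "rotation": [0, 0, 0], "jaw": 0.3}
    - {"dp": [-2, 4, 0], "rotation": [0, 0, 0], "jaw": 0.15}
    - {"dp": [-2, 4, 0], "rotation": [0, 0, 0], "jaw": 0.15}
    - {"dp": [-2, 5, 0], "rotation": [0, 0, 0], "jaw": 0.15}
    - {"dp": [-2, 5, 0], "rotation": [0, 0, 0], "jaw": 0.15}
    - {"dp": [0, 0, 0], "rotation": [0, 0, 0], "jaw": 0.15}

```text
t: 12.7
eef_pos: [0.5714, -0.0042, 0.2318]
tcp_rot: [[0.982, 0.189, -0.001], [0.189, -0.982, -0.003], [-0.001, 0.003, -1.0]]
contact_force: [-0.4, 0.6, -0.2]
width: 0.0727
gripper_force: 0.0
```

```bash
cat >> h.py <<'E'
def look():
    im=camera("top")
    for c,n,p in caps(im,get_calibration("top")):
        if .35<p[0]<.7 and -.4<p[1]<.3: print(c,n,p[:2],"| at floor z",(r:=ray(get_calibration("top"),c,.082)[:2]).round(4),"chest",(np.array([[ca,sa],[-sa,ca]])@(r-q[:2])+[0,.052]).round(3))
    return im
E
python3 - <<'E'
from h import *
look()
plan((.5415,-.203,.2),(.5415,-.203,.1),(.5415,-.203,.05),a=0)
E
```

```text
[229.9 168.7] 271 [0.614  0.1949] | at floor z [0.6115 0.1918] chest [0.028 0.059]
[357.5 187.6] 150 [ 0.5677 -0.1203] | at floor z [ 0.5658 -0.1188] chest [-0.078 -0.236]
[391.3 198.3] 262 [ 0.5413 -0.203 ] | at floor z [ 0.5398 -0.2005] chest [-0.119 -0.311]
[259.5 228.7] 465 [0.4662 0.1195] | at floor z [0.4657 0.1174] chest [-0.13   0.015]
[419.4 228.2] 262 [ 0.4683 -0.2704] | at floor z [ 0.4677 -0.267 ] chest [-0.203 -0.362]
t 12.75 p [ 0.5718 -0.0006  0.232 ] a 0.194 F [-0.3  0.  -0.5] w 0.0728 rot [ 0.1  0.  11.1]
 -> [ 0.5415 -0.203   0.2   ] dp [-3.03 20.24  3.2 ] rows 4.0
 -> [ 0.5415 -0.203   0.1   ] dp [ 0.  0. 10.] rows 2.0
 -> [ 0.5415 -0.203   0.05  ] dp [0. 0. 5.] rows 1.0
```

Run:
```python
from h import *
plan((.5415,-.203,.2),(.5415,-.203,.1),(.5415,-.203,.05),a=q[2])
```

```text
t 12.75 p [ 0.5718 -0.0006  0.232 ] a 0.194 F [-0.3  0.  -0.5] w 0.0728 rot [ 0.   0.  -0.2]
 -> [ 0.5415 -0.203   0.2   ] dp [-6.95 19.25  3.2 ] rows 4.0
 -> [ 0.5415 -0.203   0.1   ] dp [ 0.  0. 10.] rows 2.0
 -> [ 0.5415 -0.203   0.05  ] dp [0. 0. 5.] rows 1.0
```

Request:
drive_tool:
  moves:
    - {"dp": [-1.4, 3.9, 0], "rotation": [0, 0, 0], "jaw": 0.15}
    - {"dp": [-1.4, 3.9, 0], "rotation": [0, 0, 0], "jaw": 0.15}
    - {"dp": [-1.4, 3.9, 0], "rotation": [0, 0, 0], "jaw": 0.15}
    - {"dp": [-1.4, 3.8, 1.2], "rotation": [0, 0, 0], "jaw": 0.15}
    - {"dp": [-1.4, 3.8, 2], "rotation": [0, 0, 0], "jaw": 0.15}
    - {"dp": [0, 0, 4], "rotation": [0, 0, 0], "jaw": 0.15}
    - {"dp": [0, 0, 2], "rotation": [0, 0, 0], "jaw": 0.15}
    - {"dp": [0, 0, 0], "rotation": [0, 0, 0], "jaw": 0.15}
    - {"dp": [0, 0, 0], "rotation": [0, 0, 0], "jaw": 0.15}

```text
t: 13.88
eef_pos: [0.5428, -0.2002, 0.1409]
tcp_rot: [[0.98, 0.199, 0.002], [0.199, -0.98, 0.0], [0.002, 0.0, -1.0]]
contact_force: [-0.5, -0.9, 0.2]
width: 0.0726
gripper_force: 0.0
```

Run:
```python
from h import *
look()
plan((.5415,-.203,.05),a=q[2])
```

```text
[230.  168.8] 273 [0.6138 0.1946] | at floor z [0.6113 0.1915] chest [0.028 0.059]
[354.7 188.6] 258 [ 0.5653 -0.1132] | at floor z [ 0.5633 -0.112 ] chest [-0.079 -0.229]
[267.1 228.3] 658 [0.4672 0.1009] | at floor z [0.4667 0.0991] chest [-0.132 -0.003]
t 13.93 p [ 0.5428 -0.2006  0.1412] a 0.2 F [ 0.  -0.4  0.2] w 0.0726 rot [ 0.  -0.1  0.1]
 -> [ 0.5415 -0.203   0.05  ] dp [-0.17  0.21  9.12] rows 2.0
```

Request:
drive_tool:
  moves:
    - {"dp": [-0.1, 0.2, 3], "rotation": [0, 0, 0], "jaw": 0.15}
    - {"dp": [0, 0, 3], "rotation": [0, 0, 0], "jaw": 0.15}
    - {"dp": [0, 0, 2.9], "rotation": [0, 0, 0], "jaw": 0.15}
    - {"dp": [0, 0, 0], "rotation": [0, 0, 0], "jaw": 0.15}
    - {"dp": [0, 0, 0], "rotation": [0, 0, 0], "jaw": 0.42}
    - {"dp": [0, 0, 0], "rotation": [0, 0, 0], "jaw": 0.44}
    - {"dp": [0, 0, 0], "rotation": [0, 0, 0], "jaw": 0.46}
    - {"dp": [0, 0, 0], "rotation": [0, 0, 0], "jaw": 0.47}
    - {"dp": [0, 0, 0], "rotation": [0, 0, 0], "jaw": 0.47}

```text
t: 15.05
eef_pos: [0.5419, -0.2039, 0.0522]
tcp_rot: [[0.98, 0.197, 0.002], [0.197, -0.98, -0.001], [0.002, 0.001, -1.0]]
contact_force: [-0.0, -0.8, 6.5]
width: 0.0456
gripper_force: 15.8
```

Request:
drive_tool:
  moves:
    - {"dp": [0, 0, -0.5], "rotation": [0, 0, 0], "jaw": 0.47}
    - {"dp": [0, 0, -1.5], "rotation": [0, 0, 0], "jaw": 0.47}
    - {"dp": [0, 0, -3], "rotation": [0, 0, 0], "jaw": 0.47}
    - {"dp": [0, 0, -4], "rotation": [0, 0, 0], "jaw": 0.47}
    - {"dp": [0, 0, -4], "rotation": [0, 0, 0], "jaw": 0.47}
    - {"dp": [0, 0, -4], "rotation": [0, 0, 0], "jaw": 0.47}
    - {"dp": [0, 0, -2], "rotation": [0, 0, 0], "jaw": 0.47}
    - {"dp": [0, 0, 0], "rotation": [0, 0, 0], "jaw": 0.47}

```text
t: 16.05
eef_pos: [0.5418, -0.2035, 0.2432]
tcp_rot: [[0.98, 0.197, 0.004], [0.197, -0.98, -0.001], [0.003, 0.002, -1.0]]
contact_force: [0.5, -0.3, -1.9]
width: 0.0453
gripper_force: 16.0
```

Run:
```python
from h import *
P=ch(.033,-.114)
plan((.56,.03,.24),(*P,.24),a=q[2])
```

```text
t 16.05 p [ 0.5418 -0.2035  0.2432] a 0.199 F [ 0.5 -0.3 -1.9] w 0.0453 rot [ 0.1 -0.2  0.1]
 -> [0.56 0.03 0.24] dp [  6.36 -22.54   0.32] rows 5.0
 -> [0.6404 0.0739 0.24  ] dp [ 8.74 -2.73  0.  ] rows 2.0
```

Request:
drive_tool:
  moves:
    - {"dp": [1, -3.5, 0], "rotation": [0, 0, 0], "jaw": 0.47}
    - {"dp": [1.1, -3.8, 0], "rotation": [0, 0, 0], "jaw": 0.47}
    - {"dp": [1.1, -3.8, 0], "rotation": [0, 0, 0], "jaw": 0.47}
    - {"dp": [1.1, -3.8, 0], "rotation": [0, 0, 0], "jaw": 0.47}
    - {"dp": [1.1, -3.8, 0], "rotation": [0, 0, 0], "jaw": 0.47}
    - {"dp": [1.0, -3.8, 0], "rotation": [0, 0, 0], "jaw": 0.47}
    - {"dp": [3, -1, 0], "rotation": [0, 0, 0], "jaw": 0.47}
    - {"dp": [3, -1, 0], "rotation": [0, 0, 0], "jaw": 0.47}
    - {"dp": [2.7, -0.7, 0], "rotation": [0, 0, 0], "jaw": 0.47}
    - {"dp": [0, 0, 0], "rotation": [0, 0, 0], "jaw": 0.47}
    - {"dp": [0, 0, 0], "rotation": [0, 0, 0], "jaw": 0.47}

```text
t: 17.42
eef_pos: [0.6381, 0.0731, 0.2398]
tcp_rot: [[0.98, 0.197, -0.003], [0.197, -0.98, -0.001], [-0.003, 0.0, -1.0]]
contact_force: [-0.3, -0.8, -1.8]
width: 0.0456
gripper_force: 16.1
```

Run:
```python
from h import *
P=ch(.033,-.114)
plan((*P,.24),(*P,.1),(*P,.066),a=q[2])
```

```text
t 17.43 p [0.6381 0.0731 0.2398] a 0.199 F [-0.3 -0.8 -1.8] w 0.0456 rot [0.  0.2 0.1]
 -> [0.6404 0.0739 0.24  ] dp [ 0.24 -0.03 -0.02] rows 1.0
 -> [0.6404 0.0739 0.1   ] dp [ 0.  0. 14.] rows 3.0
 -> [0.6404 0.0739 0.066 ] dp [0.  0.  3.4] rows 1.0
```

Request:
drive_tool:
  moves:
    - {"dp": [0.2, 0, 3], "rotation": [0, 0, 0], "jaw": 0.47}
    - {"dp": [0, 0, 4], "rotation": [0, 0, 0], "jaw": 0.47}
    - {"dp": [0, 0, 4], "rotation": [0, 0, 0], "jaw": 0.47}
    - {"dp": [0, 0, 3], "rotation": [0, 0, 0], "jaw": 0.47}
    - {"dp": [0, 0, 1.2], "rotation": [0, 0, 0], "jaw": 0.47}
    - {"dp": [0, 0, 1], "rotation": [0, 0, 0], "jaw": 0.47}
    - {"dp": [0, 0, 0.7], "rotation": [0, 0, 0], "jaw": 0.47}
    - {"dp": [0, 0, 0.4], "rotation": [0, 0, 0], "jaw": 0.47}
    - {"dp": [0, 0, 0], "rotation": [0, 0, 0], "jaw": 0.47}

```text
t: 18.55
eef_pos: [0.6413, 0.074, 0.0682]
tcp_rot: [[0.98, 0.197, 0.0], [0.197, -0.98, -0.0], [0.0, 0.0, -1.0]]
contact_force: [0.8, -0.6, -1.2]
width: 0.0457
gripper_force: 16.1
```

Request:
drive_tool:
  moves:
    - {"dp": [0, 0, 0.2], "rotation": [0, 0, 0], "jaw": 0.47}
    - {"dp": [0, 0, 0.1], "rotation": [0, 0, 0], "jaw": 0.47}
    - {"dp": [0, 0, 0], "rotation": [0, 0, 0], "jaw": 0.42}
    - {"dp": [0, 0, 0], "rotation": [0, 0, 0], "jaw": 0.3}
    - {"dp": [0, 0, 0], "rotation": [0, 0, 0], "jaw": 0.3}
    - {"dp": [0, 0, -3], "rotation": [0, 0, 0], "jaw": 0.3}
    - {"dp": [0, 0, -4], "rotation": [0, 0, 0], "jaw": 0.3}
    - {"dp": [0, 0, -5], "rotation": [0, 0, 0], "jaw": 0.3}
    - {"dp": [0, 0, -5], "rotation": [0, 0, 0], "jaw": 0.15}
    - {"dp": [-3, 1, 0], "rotation": [0, 0, 0], "jaw": 0.15}
    - {"dp": [-4, 1, 0], "rotation": [0, 0, 0], "jaw": 0.15}
    - {"dp": [0, 0, 0], "rotation": [0, 0, 0], "jaw": 0.15}

```text
t: 20.05
eef_pos: [0.5742, 0.0386, 0.2349]
tcp_rot: [[0.981, 0.196, -0.002], [0.196, -0.981, -0.002], [-0.002, 0.001, -1.0]]
contact_force: [0.7, 0.2, -0.2]
width: 0.0731
gripper_force: 0.0
```

Run:
```python
from h import *
look()
plan((.566,-.113,.18),(.566,-.113,.05),a=0)
```

```text
[228.5 169.2] 219 [0.6129 0.1983] | at floor z [0.6103 0.1952] chest [0.027 0.063]
[354.6 188.5] 255 [ 0.5653 -0.1129] | at floor z [ 0.5636 -0.1118] chest [-0.079 -0.229]
[419.4 228.2] 260 [ 0.4683 -0.2705] | at floor z [ 0.4677 -0.267 ] chest [-0.203 -0.362]
t 20.1 p [0.5759 0.0398 0.2352] a 0.198 F [ 0.5  0.2 -0.2] w 0.0725 rot [ 0.   0.  11.3]
 -> [ 0.566 -0.113  0.18 ] dp [-0.99 15.28  5.52] rows 3.0
 -> [ 0.566 -0.113  0.05 ] dp [ 0.  0. 13.] rows 3.0
```

Request:
drive_tool:
  moves:
    - {"dp": [-1, 3.7, 0], "rotation": [0, 0, 0], "jaw": 0.15}
    - {"dp": [-1, 3.7, 0], "rotation": [0, 0, 0], "jaw": 0.15}
    - {"dp": [-1, 3.7, 0], "rotation": [0, 0, 0], "jaw": 0.15}
    - {"dp": [-1, 3.7, 2], "rotation": [0, 0, 0], "jaw": 0.15}
    - {"dp": [0, 0, 4], "rotation": [0, 0, 0], "jaw": 0.15}
    - {"dp": [0, 0, 3], "rotation": [0, 0, 0], "jaw": 0.15}
    - {"dp": [0, 0, 0], "rotation": [0, 0, 0], "jaw": 0.15}
    - {"dp": [0, 0, 0], "rotation": [0, 0, 0], "jaw": 0.15}

```text
t: 21.1
eef_pos: [0.568, -0.112, 0.1461]
tcp_rot: [[0.98, 0.198, 0.002], [0.198, -0.98, 0.0], [0.002, 0.0, -1.0]]
contact_force: [0.6, -0.0, -0.3]
width: 0.0728
gripper_force: 0.0
```

Run:
```python
from h import *
look()
plan((.566,-.113,.05),a=q[2])
```

```text
[279.1 157.2] 266 [0.6432 0.0738] | at floor z [0.6402 0.0722] chest [ 0.033 -0.064]
[230.  168.8] 273 [0.6138 0.1946] | at floor z [0.6113 0.1915] chest [0.028 0.059]
[267.1 228.3] 657 [0.4673 0.1009] | at floor z [0.4667 0.0991] chest [-0.132 -0.003]
t 21.15 p [ 0.5681 -0.1122  0.1464] a 0.199 F [-0.7  0.8  0.8] w 0.0727 rot [ 0.  -0.1  0.1]
 -> [ 0.566 -0.113  0.05 ] dp [-0.22  0.04  9.64] rows 2.0
```

Request:
drive_tool:
  moves:
    - {"dp": [-0.2, 0, 3], "rotation": [0, 0, 0], "jaw": 0.15}
    - {"dp": [0, 0, 3], "rotation": [0, 0, 0], "jaw": 0.15}
    - {"dp": [0, 0, 3.5], "rotation": [0, 0, 0], "jaw": 0.15}
    - {"dp": [0, 0, 0], "rotation": [0, 0, 0], "jaw": 0.15}
    - {"dp": [0, 0, 0], "rotation": [0, 0, 0], "jaw": 0.42}
    - {"dp": [0, 0, 0], "rotation": [0, 0, 0], "jaw": 0.44}
    - {"dp": [0, 0, 0], "rotation": [0, 0, 0], "jaw": 0.46}
    - {"dp": [0, 0, 0], "rotation": [0, 0, 0], "jaw": 0.47}
    - {"dp": [0, 0, 0], "rotation": [0, 0, 0], "jaw": 0.47}

```text
t: 22.28
eef_pos: [0.5656, -0.1133, 0.0513]
tcp_rot: [[0.98, 0.197, 0.002], [0.197, -0.98, -0.001], [0.002, 0.001, -1.0]]
contact_force: [-0.8, -0.5, 7.4]
width: 0.0453
gripper_force: 16.0
```

Request:
drive_tool:
  moves:
    - {"dp": [0, 0, -0.5], "rotation": [0, 0, 0], "jaw": 0.47}
    - {"dp": [0, 0, -1.5], "rotation": [0, 0, 0], "jaw": 0.47}
    - {"dp": [0, 0, -3], "rotation": [0, 0, 0], "jaw": 0.47}
    - {"dp": [0, 0, -4], "rotation": [0, 0, 0], "jaw": 0.47}
    - {"dp": [0, 0, -4], "rotation": [0, 0, 0], "jaw": 0.47}
    - {"dp": [0, 0, -4], "rotation": [0, 0, 0], "jaw": 0.47}
    - {"dp": [0, 0, -2], "rotation": [0, 0, 0], "jaw": 0.47}
    - {"dp": [0, 0, 0], "rotation": [0, 0, 0], "jaw": 0.47}

```text
t: 23.28
eef_pos: [0.5655, -0.1129, 0.2422]
tcp_rot: [[0.98, 0.197, 0.004], [0.197, -0.98, -0.001], [0.004, 0.001, -1.0]]
contact_force: [-0.1, 0.2, -1.5]
width: 0.0455
gripper_force: 16.3
```

Run:
```python
from h import *
P=ch(-.031,.01)
plan((*P,.24),(*P,.066),a=q[2])
```

```text
t 23.27 p [ 0.5655 -0.1129  0.2422] a 0.199 F [-0.1  0.2 -1.5] w 0.0455 rot [ 0.1 -0.2  0.1]
 -> [0.5533 0.1829 0.24  ] dp [  4.61 -29.24   0.22] rows 6.0
 -> [0.5533 0.1829 0.066 ] dp [ 0.   0.  17.4] rows 4.0
```

Request:
drive_tool:
  moves:
    - {"dp": [0.5, -3.2, 0], "rotation": [0, 0, 0], "jaw": 0.47}
    - {"dp": [0.6, -3.7, 0], "rotation": [0, 0, 0], "jaw": 0.47}
    - {"dp": [0.6, -3.8, 0], "rotation": [0, 0, 0], "jaw": 0.47}
    - {"dp": [0.6, -3.8, 0], "rotation": [0, 0, 0], "jaw": 0.47}
    - {"dp": [0.6, -3.8, 0], "rotation": [0, 0, 0], "jaw": 0.47}
    - {"dp": [0.6, -3.8, 0], "rotation": [0, 0, 0], "jaw": 0.47}
    - {"dp": [0.6, -3.8, 0], "rotation": [0, 0, 0], "jaw": 0.47}
    - {"dp": [0.5, -3.3, 0], "rotation": [0, 0, 0], "jaw": 0.47}
    - {"dp": [0, 0, 0], "rotation": [0, 0, 0], "jaw": 0.47}
    - {"dp": [0, 0, 3], "rotation": [0, 0, 0], "jaw": 0.47}
    - {"dp": [0, 0, 2], "rotation": [0, 0, 0], "jaw": 0.47}
    - {"dp": [0, 0, 0], "rotation": [0, 0, 0], "jaw": 0.47}

```text
t: 24.78
eef_pos: [0.5505, 0.1808, 0.1878]
tcp_rot: [[0.98, 0.197, -0.005], [0.197, -0.98, -0.002], [-0.005, 0.001, -1.0]]
contact_force: [-1.0, -0.3, -0.5]
width: 0.0456
gripper_force: 16.3
```

Run:
```python
from h import *
P=ch(-.031,.01)
plan((*P,.0645),a=q[2])
```

```text
t 24.77 p [0.5505 0.1808 0.1878] a 0.198 F [-1.  -0.3 -0.5] w 0.0456 rot [0.1 0.3 0. ]
 -> [0.5533 0.1829 0.0645] dp [ 0.32 -0.15 12.33] rows 3.0
```

Request:
drive_tool:
  moves:
    - {"dp": [0.2, -0.1, 3], "rotation": [0, 0, 0], "jaw": 0.47}
    - {"dp": [0, 0, 3.5], "rotation": [0, 0, 0], "jaw": 0.47}
    - {"dp": [0, 0, 2.7], "rotation": [0, 0, 0], "jaw": 0.47}
    - {"dp": [0, 0, 1.2], "rotation": [0, 0, 0], "jaw": 0.47}
    - {"dp": [0, 0, 1], "rotation": [0, 0, 0], "jaw": 0.47}
    - {"dp": [0, 0, 0.6], "rotation": [0, 0, 0], "jaw": 0.47}
    - {"dp": [0, 0, 0.3], "rotation": [0, 0, 0], "jaw": 0.47}
    - {"dp": [0, 0, 0], "rotation": [0, 0, 0], "jaw": 0.47}

```text
t: 25.78
eef_pos: [0.554, 0.1839, 0.0673]
tcp_rot: [[0.98, 0.197, 0.0], [0.197, -0.98, 0.0], [0.0, -0.0, -1.0]]
contact_force: [-1.1, 0.6, -0.8]
width: 0.0454
gripper_force: 16.3
```

Request:
drive_tool:
  moves:
    - {"dp": [0, 0, 0.2], "rotation": [0, 0, 0], "jaw": 0.47}
    - {"dp": [0, 0, 0.1], "rotation": [0, 0, 0], "jaw": 0.47}
    - {"dp": [0, 0, 0], "rotation": [0, 0, 0], "jaw": 0.42}
    - {"dp": [0, 0, 0], "rotation": [0, 0, 0], "jaw": 0.3}
    - {"dp": [0, 0, 0], "rotation": [0, 0, 0], "jaw": 0.3}
    - {"dp": [0, 0, -3], "rotation": [0, 0, 0], "jaw": 0.3}
    - {"dp": [0, 0, -4], "rotation": [0, 0, 0], "jaw": 0.3}
    - {"dp": [0, 0, -5], "rotation": [0, 0, 0], "jaw": 0.3}
    - {"dp": [0, 0, -5], "rotation": [0, 0, 0], "jaw": 0.15}
    - {"dp": [-1, 3, 0], "rotation": [0, 0, 0], "jaw": 0.15}
    - {"dp": [-1, 4, 0], "rotation": [0, 0, 0], "jaw": 0.15}
    - {"dp": [-1, 4, 0], "rotation": [0, 0, 0], "jaw": 0.15}

```text
t: 27.28
eef_pos: [0.5459, 0.069, 0.2341]
tcp_rot: [[0.98, 0.198, 0.0], [0.198, -0.98, -0.0], [0.0, 0.0, -1.0]]
contact_force: [-0.1, -0.0, -0.9]
width: 0.0727
gripper_force: 0.0
```

Request:
drive_tool:
  moves:
    - {"dp": [-1, 5, 0], "rotation": [0, 0, 0], "jaw": 0.15}
    - {"dp": [-1, 5, 0], "rotation": [0, 0, 0], "jaw": 0.15}
    - {"dp": [-1, 5, 0], "rotation": [0, 0, 0], "jaw": 0.15}
    - {"dp": [0, 0, 0], "rotation": [0, 0, 0], "jaw": 0.15}
    - {"dp": [0, 0, 0], "rotation": [0, 0, 0], "jaw": 0.15}

```text
t: 27.9
eef_pos: [0.5462, -0.0822, 0.2339]
tcp_rot: [[0.98, 0.197, -0.0], [0.197, -0.98, 0.001], [-0.0, -0.001, -1.0]]
contact_force: [0.0, 0.6, -0.1]
width: 0.0723
gripper_force: 0.0
```

Run:
```python
from h import *
im=look()
cv2.imwrite("pics/top2.png",im[:,:,::-1])
plan((.4685,-.271,.15),(.4685,-.271,.05),a=q[2])
```

```text
[279.  157.2] 265 [0.6433 0.0738] | at floor z [0.6402 0.0725] chest [ 0.033 -0.063]
[230.  168.8] 272 [0.6138 0.1947] | at floor z [0.6113 0.1915] chest [0.028 0.059]
[233.5 192.1] 269 [0.556  0.1849] | at floor z [0.5542 0.1818] chest [-0.03   0.061]
[267.1 228.4] 661 [0.4669 0.101 ] | at floor z [0.4665 0.0991] chest [-0.133 -0.003]
[423.5 227.3] 122 [ 0.4704 -0.2805] | at floor z [ 0.4699 -0.2769] chest [-0.203 -0.373]
t 27.95 p [ 0.5463 -0.0814  0.2339] a 0.2 F [-0.6  0.5 -0.1] w 0.0724 rot [-0.  -0.   0.2]
 -> [ 0.4685 -0.271   0.15  ] dp [-11.35  17.07   8.39] rows 5.0
 -> [ 0.4685 -0.271   0.05  ] dp [ 0.  0. 10.] rows 2.0
```

View pics/top2.png

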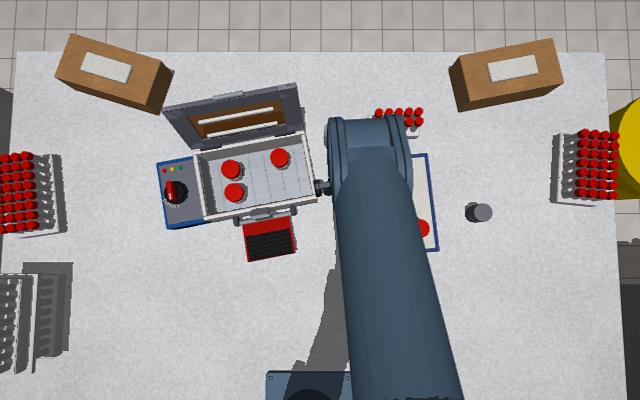

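The chest holds three upright jars at (231,169), (279,157) and (234,192). The last jar still shows at about (422,228), partly behind the arm, and the lid is open.

Request:
drive_tool:
  moves:
    - {"dp": [-2.3, 3.4, 0], "rotation": [0, 0, 0], "jaw": 0.15}
    - {"dp": [-2.3, 3.4, 0], "rotation": [0, 0, 0], "jaw": 0.15}
    - {"dp": [-2.3, 3.4, 1], "rotation": [0, 0, 0], "jaw": 0.15}
    - {"dp": [-2.3, 3.4, 2], "rotation": [0, 0, 0], "jaw": 0.15}
    - {"dp": [-2.1, 3.4, 2], "rotation": [0, 0, 0], "jaw": 0.15}
    - {"dp": [0, 0, 4], "rotation": [0, 0, 0], "jaw": 0.15}
    - {"dp": [0, 0, 0], "rotation": [0, 0, 0], "jaw": 0.15}
    - {"dp": [0, 0, 0], "rotation": [0, 0, 0], "jaw": 0.15}

```text
t: 28.95
eef_pos: [0.4705, -0.2705, 0.1451]
tcp_rot: [[0.98, 0.2, 0.001], [0.2, -0.98, 0.0], [0.001, 0.0, -1.0]]
contact_force: [0.5, 0.7, -0.1]
width: 0.0728
gripper_force: 0.0
```

Run:
```python
from h import *
im=look()
s=camera("scene");cv2.imwrite("pics/s1.png",s[:,:,::-1])
plan((.4685,-.271,.05),a=q[2])
print(proj(get_calibration("scene"),(.4685,-.271,.068)))
```

```text
[279.  157.2] 265 [0.6433 0.0738] | at floor z [0.6402 0.0725] chest [ 0.033 -0.063]
[230.  168.8] 271 [0.6139 0.1947] | at floor z [0.6113 0.1915] chest [0.028 0.059]
[233.5 192.1] 269 [0.556  0.1849] | at floor z [0.5542 0.1818] chest [-0.03   0.061]
[267.1 228.2] 656 [0.4673 0.1009] | at floor z [0.4669 0.0991] chest [-0.132 -0.003]
t 29.05 p [ 0.4707 -0.2712  0.1456] a 0.201 F [-0.6  0.2  0.1] w 0.0724 rot [ 0.1 -0.1  0.2]
 -> [ 0.4685 -0.271   0.05  ] dp [-0.21 -0.06  9.56] rows 2.0
[286.31013053 165.96982783]
```

View pics/s1.png

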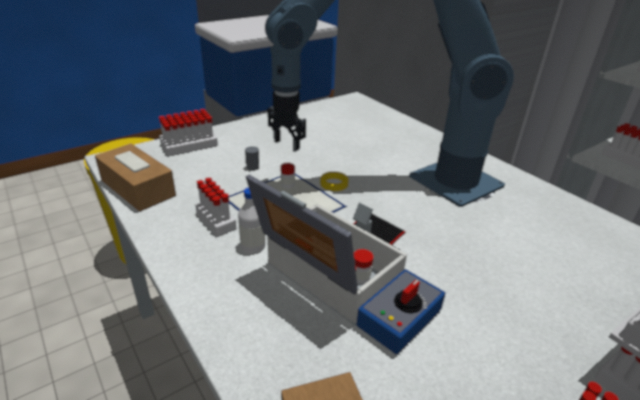

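The scene view shows the last jar's cap at about (288,168), just under the open gripper and close to the predicted (286,166). The lid stands open.

Request:
drive_tool:
  moves:
    - {"dp": [-0.2, 0, 3], "rotation": [0, 0, 0], "jaw": 0.15}
    - {"dp": [0, 0, 3], "rotation": [0, 0, 0], "jaw": 0.15}
    - {"dp": [0, 0, 3.4], "rotation": [0, 0, 0], "jaw": 0.15}
    - {"dp": [0, 0, 0], "rotation": [0, 0, 0], "jaw": 0.15}
    - {"dp": [0, 0, 0], "rotation": [0, 0, 0], "jaw": 0.42}
    - {"dp": [0, 0, 0], "rotation": [0, 0, 0], "jaw": 0.44}
    - {"dp": [0, 0, 0], "rotation": [0, 0, 0], "jaw": 0.46}
    - {"dp": [0, 0, 0], "rotation": [0, 0, 0], "jaw": 0.47}
    - {"dp": [0, 0, 0], "rotation": [0, 0, 0], "jaw": 0.47}

```text
t: 30.18
eef_pos: [0.4678, -0.2723, 0.0511]
tcp_rot: [[0.98, 0.198, 0.001], [0.198, -0.98, -0.001], [0.001, 0.001, -1.0]]
contact_force: [-1.6, 1.8, 7.2]
width: 0.0456
gripper_force: 16.1
```

Request:
drive_tool:
  moves:
    - {"dp": [0, 0, -0.5], "rotation": [0, 0, 0], "jaw": 0.47}
    - {"dp": [0, 0, -1.5], "rotation": [0, 0, 0], "jaw": 0.47}
    - {"dp": [0, 0, -3], "rotation": [0, 0, 0], "jaw": 0.47}
    - {"dp": [0, 0, -4], "rotation": [0, 0, 0], "jaw": 0.47}
    - {"dp": [0, 0, -4], "rotation": [0, 0, 0], "jaw": 0.47}
    - {"dp": [0, 0, -4], "rotation": [0, 0, 0], "jaw": 0.47}
    - {"dp": [0, 0, -2], "rotation": [0, 0, 0], "jaw": 0.47}
    - {"dp": [0, 0, 0], "rotation": [0, 0, 0], "jaw": 0.47}

```text
t: 31.18
eef_pos: [0.4679, -0.2727, 0.2422]
tcp_rot: [[0.98, 0.197, 0.003], [0.197, -0.98, -0.002], [0.003, 0.003, -1.0]]
contact_force: [0.7, 0.2, -0.3]
width: 0.0455
gripper_force: 16.3
```

Run:
```python
from h import *
P=ch(-.03,-.114)
plan((*P,.24),(*P,.066),a=q[2])
```

```text
t 31.18 p [ 0.4679 -0.2727  0.2422] a 0.198 F [ 0.7  0.2 -0.3] w 0.0455 rot [ 0.2 -0.2  0.1]
 -> [0.5786 0.0615 0.24  ] dp [ 17.41 -30.61   0.22] rows 7.0
 -> [0.5786 0.0615 0.066 ] dp [ 0.   0.  17.4] rows 4.0
```

Request:
drive_tool:
  moves:
    - {"dp": [1.7, -3, 0], "rotation": [0, 0, 0], "jaw": 0.47}
    - {"dp": [2, -3.4, 0], "rotation": [0, 0, 0], "jaw": 0.47}
    - {"dp": [2, -3.5, 0], "rotation": [0, 0, 0], "jaw": 0.47}
    - {"dp": [2, -3.5, 0], "rotation": [0, 0, 0], "jaw": 0.47}
    - {"dp": [2, -3.5, 0], "rotation": [0, 0, 0], "jaw": 0.47}
    - {"dp": [2, -3.5, 0], "rotation": [0, 0, 0], "jaw": 0.47}
    - {"dp": [2, -3.5, 0], "rotation": [0, 0, 0], "jaw": 0.47}
    - {"dp": [2, -3.5, 0], "rotation": [0, 0, 0], "jaw": 0.47}
    - {"dp": [1.7, -3.2, 0], "rotation": [0, 0, 0], "jaw": 0.47}
    - {"dp": [0, 0, 0], "rotation": [0, 0, 0], "jaw": 0.47}
    - {"dp": [0, 0, 3], "rotation": [0, 0, 0], "jaw": 0.47}
    - {"dp": [0, 0, 0], "rotation": [0, 0, 0], "jaw": 0.47}

```text
t: 32.67
eef_pos: [0.5749, 0.0605, 0.2073]
tcp_rot: [[0.98, 0.196, -0.006], [0.196, -0.981, -0.002], [-0.006, 0.0, -1.0]]
contact_force: [-0.0, -0.7, -0.7]
width: 0.0454
gripper_force: 16.4
```

Run:
```python
from h import *
P=ch(-.03,-.114)
plan((*P,.0645),a=q[2])
```

```text
t 32.67 p [0.5749 0.0605 0.2073] a 0.198 F [-0.  -0.7 -0.7] w 0.0454 rot [0.  0.4 0. ]
 -> [0.5786 0.0615 0.0645] dp [ 0.38 -0.03 14.28] rows 3.0
```

Request:
drive_tool:
  moves:
    - {"dp": [0.2, 0, 3], "rotation": [0, 0, 0], "jaw": 0.47}
    - {"dp": [0, 0, 3.5], "rotation": [0, 0, 0], "jaw": 0.47}
    - {"dp": [0, 0, 3.5], "rotation": [0, 0, 0], "jaw": 0.47}
    - {"dp": [0, 0, 1.2], "rotation": [0, 0, 0], "jaw": 0.47}
    - {"dp": [0, 0, 1.2], "rotation": [0, 0, 0], "jaw": 0.47}
    - {"dp": [0, 0, 1], "rotation": [0, 0, 0], "jaw": 0.47}
    - {"dp": [0, 0, 0.6], "rotation": [0, 0, 0], "jaw": 0.47}
    - {"dp": [0, 0, 0.2], "rotation": [0, 0, 0], "jaw": 0.47}
    - {"dp": [0, 0, 0], "rotation": [0, 0, 0], "jaw": 0.47}

```text
t: 33.8
eef_pos: [0.5794, 0.0626, 0.0682]
tcp_rot: [[0.98, 0.197, 0.0], [0.197, -0.98, 0.0], [0.0, 0.0, -1.0]]
contact_force: [0.0, -0.9, -1.5]
width: 0.0455
gripper_force: 16.4
```

Request:
drive_tool:
  moves:
    - {"dp": [0, 0, 0.2], "rotation": [0, 0, 0], "jaw": 0.47}
    - {"dp": [0, 0, 0.1], "rotation": [0, 0, 0], "jaw": 0.47}
    - {"dp": [0, 0, 0], "rotation": [0, 0, 0], "jaw": 0.42}
    - {"dp": [0, 0, 0], "rotation": [0, 0, 0], "jaw": 0.3}
    - {"dp": [0, 0, 0], "rotation": [0, 0, 0], "jaw": 0.3}
    - {"dp": [0, 0, -3], "rotation": [0, 0, 0], "jaw": 0.3}
    - {"dp": [0, 0, -4], "rotation": [0, 0, 0], "jaw": 0.3}
    - {"dp": [0, 0, -5], "rotation": [0, 0, 0], "jaw": 0.3}
    - {"dp": [0, 4, -4], "rotation": [0, 0, 0], "jaw": 1}
    - {"dp": [0, 4, -4], "rotation": [0, 0, 0], "jaw": 1}
    - {"dp": [0, 4, -4], "rotation": [0, 0, 0], "jaw": 1}
    - {"dp": [0, 2, -4], "rotation": [0, 0, 0], "jaw": 1}

```text
t: 35.3
eef_pos: [0.6067, -0.0779, 0.3463]
tcp_rot: [[0.981, 0.194, -0.0], [0.194, -0.981, -0.001], [-0.0, 0.001, -1.0]]
contact_force: [0.9, -0.2, 0.6]
width: -0.0003
gripper_force: 0.0
```

Run:
```python
from h import *
im=look()
t=cv2.resize(im[75:270,140:340],None,fx=3,fy=3,interpolation=cv2.INTER_CUBIC);cv2.imwrite("pics/c3.png",t[:,:,::-1])
plan((*ch(.175,-.19),.36),(*ch(.175,-.052),.36),(*ch(.175,-.052),.263),a=q[2])
```

```text
[279.1 157.2] 266 [0.6432 0.0738] | at floor z [0.6402 0.0722] chest [ 0.033 -0.064]
[230.1 168.9] 275 [0.6137 0.1945] | at floor z [0.6111 0.1913] chest [0.027 0.059]
[283.5 182.1] 267 [0.581  0.0621] | at floor z [0.5789 0.0609] chest [-0.03  -0.063]
[233.5 192.2] 270 [0.5557 0.1848] | at floor z [0.5539 0.1818] chest [-0.031  0.061]
[267.  228.3] 658 [0.4672 0.1011] | at floor z [0.4667 0.0994] chest [-0.132 -0.003]
t 35.35 p [ 0.6094 -0.0803  0.3522] a 0.193 F [ 3.1 -3.1  4.3] w -0.0003 rot [ 0.3 -0.5 -0.3]
 -> [0.7945 0.0272 0.36  ] dp [20.26 -6.91 -0.78] rows 4.0
 -> [0.7675 0.1625 0.36  ] dp [ -0.  -13.8   0. ] rows 3.0
 -> [0.7675 0.1625 0.263 ] dp [0.  0.  9.7] rows 2.0
```

View pics/c3.png

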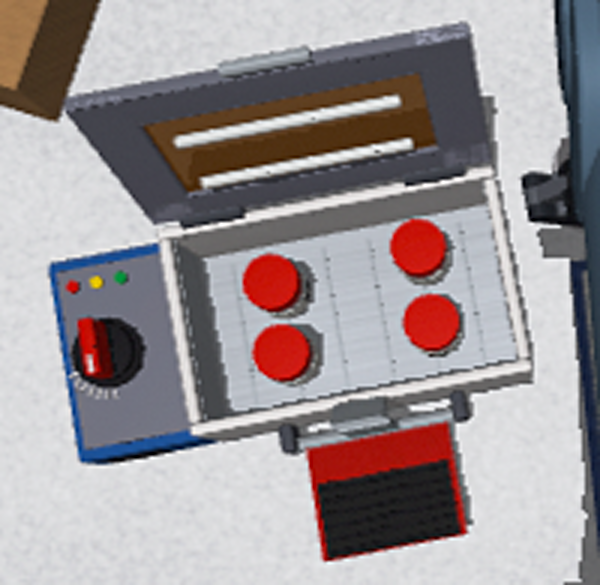

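The crop shows all four red caps inside the chest at crop pixels (272,283), (418,248), (432,322) and (282,353). They stand upright and clear of the walls, with the lid open. Next I'll go over and behind the lid to close it.

Request:
drive_tool:
  moves:
    - {"dp": [3.3, -1.2, -0.2], "rotation": [0, 0, 0], "jaw": 1}
    - {"dp": [4, -2, 0], "rotation": [0, 0, 0], "jaw": 1}
    - {"dp": [4, -3, 0], "rotation": [0, 0, 0], "jaw": 1}
    - {"dp": [4, -3, 0], "rotation": [0, 0, 0], "jaw": 1}
    - {"dp": [3, -4, 0], "rotation": [0, 0, 0], "jaw": 1}
    - {"dp": [2, -4, 0], "rotation": [0, 0, 0], "jaw": 1}
    - {"dp": [0, -3.5, 0], "rotation": [0, 0, 0], "jaw": 1}
    - {"dp": [0, 0, 0], "rotation": [0, 0, 0], "jaw": 1}
    - {"dp": [0, 0, 0], "rotation": [0, 0, 0], "jaw": 1}

```text
t: 36.48
eef_pos: [0.7652, 0.1673, 0.3468]
tcp_rot: [[0.98, 0.197, 0.0], [0.197, -0.98, -0.001], [-0.0, 0.001, -1.0]]
contact_force: [-0.7, -0.0, -0.6]
width: 0.0002
gripper_force: 0.0
```

Run:
```python
from h import *
print(get_state()["joints"].round(2))
W=[(.175,.263)]
for th in np.radians([103,90,80,70,60,50,40,30,20,15]):
    if th>=np.pi/2-.01: c=np.array([.088-.173*np.cos(th)+.009*np.sin(th),.244])
    else:
        r=.14+.015*(1-th/1.57); c=np.array([.088-r*np.cos(th)+.009*np.sin(th),.104+r*np.sin(th)+.009*np.cos(th)])
    W.append((c[0]+.011,c[1]+.019))
plan(*[(*ch(x,-.052),z) for x,z in W],a=q[2])
```

```text
[-0.13  0.76 -0.31  0.95  0.22  1.47 -1.76]
t 36.48 p [0.7652 0.1673 0.3468] a 0.198 F [-0.7 -0.  -0.6] w 0.0002 rot [0.1 0.  0. ]
 -> [0.7675 0.1625 0.263 ] dp [0.13 0.51 8.38] rows 2.0
 -> [0.7397 0.157  0.263 ] dp [-2.83 -0.    0.  ] rows 1.0
 -> [0.7018 0.1494 0.263 ] dp [-3.87  0.    0.  ] rows 1.0
 -> [0.6775 0.1445 0.2641] dp [-2.47  0.   -0.11] rows 1.0
 -> [0.6532 0.1397 0.2608] dp [-2.48 -0.    0.33] rows 1.0
 -> [0.6295 0.1349 0.2531] dp [-2.41  0.    0.77] rows 1.0
 -> [0.6073 0.1305 0.2411] dp [-2.27 -0.    1.19] rows 1.0
 -> [0.5872 0.1265 0.2252] dp [-2.05 -0.    1.59] rows 1.0
 -> [0.57   0.123  0.2058] dp [-1.76  0.    1.94] rows 1.0
 -> [0.5562 0.1203 0.1833] dp [-1.4  -0.    2.25] rows 1.0
 -> [0.5508 0.1192 0.1712] dp [-0.55 -0.    1.22] rows 1.0
```

Request:
drive_tool:
  moves:
    - {"dp": [0, 0.2, 3], "rotation": [0, 0, 0], "jaw": 1}
    - {"dp": [0, 0, 3], "rotation": [0, 0, 0], "jaw": 1}
    - {"dp": [0, 0, 2.4], "rotation": [0, 0, 0], "jaw": 1}
    - {"dp": [0, 0, 0], "rotation": [0, 0, 0], "jaw": 1}
    - {"dp": [-1.5, 0, 0], "rotation": [0, 0, 0], "jaw": 1}
    - {"dp": [-1.3, 0, 0], "rotation": [0, 0, 0], "jaw": 1}
    - {"dp": [-1.0, 0, 0], "rotation": [0, 0, 0], "jaw": 1}
    - {"dp": [-1, 0, 0], "rotation": [0, 0, 0], "jaw": 1}
    - {"dp": [-1, 0, 0], "rotation": [0, 0, 0], "jaw": 1}
    - {"dp": [-1, 0, 0], "rotation": [0, 0, 0], "jaw": 1}

```text
t: 37.72
eef_pos: [0.6983, 0.1528, 0.2631]
tcp_rot: [[0.98, 0.197, 0.0], [0.197, -0.98, 0.0], [0.0, -0.0, -1.0]]
contact_force: [3.2, 0.3, 2.2]
width: -0.0001
gripper_force: 1.4
```

Run:
```python
from h import *
plan((.6775,.1445,.2641),a=q[2])
s=camera("scene");cv2.imwrite("pics/s2.png",s[:,:,::-1][60:360,200:600])
```

```text
t 37.73 p [0.6983 0.1528 0.2631] a 0.199 F [3.2 0.3 2.2] w -0.0001 rot [-0.  -0.   0.1]
 -> [0.6775 0.1445 0.2641] dp [-2.2   0.41 -0.1 ] rows 1.0
```

View pics/s2.png

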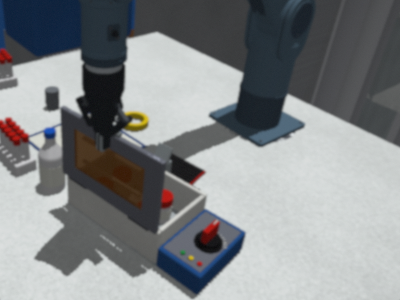

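The gripper's fingers touch the lid's outer face at crop (100,140), and the lid is about upright. I'll carry on along the arc.

Request:
drive_tool:
  moves:
    - {"dp": [-2.2, 0.2, -0.1], "rotation": [0, 0, 0], "jaw": 1}
    - {"dp": [-2.5, 0, 0.3], "rotation": [0, 0, 0], "jaw": 1}
    - {"dp": [-2.4, 0, 0.8], "rotation": [0, 0, 0], "jaw": 1}
    - {"dp": [-2.3, 0, 1.2], "rotation": [0, 0, 0], "jaw": 1}
    - {"dp": [-2, 0, 1.6], "rotation": [0, 0, 0], "jaw": 1}
    - {"dp": [-1.8, 0, 1.9], "rotation": [0, 0, 0], "jaw": 1}
    - {"dp": [0, 0, 0], "rotation": [0, 0, 0], "jaw": 1}

```text
t: 38.65
eef_pos: [0.5675, 0.1244, 0.2047]
tcp_rot: [[0.98, 0.198, -0.004], [0.198, -0.98, -0.001], [-0.005, 0.0, -1.0]]
contact_force: [-1.2, -0.1, 1.6]
width: -0.0001
gripper_force: 0.5
```

Run:
```python
from h import *
W=[]
for th in np.radians([20,15,10,5,0]):
    r=.14+.015*(1-th/1.57); W.append((.088-r*np.cos(th)+.009*np.sin(th)+.011,.104+r*np.sin(th)+.009*np.cos(th)+.019))
plan(*[(*ch(x,-.052),z) for x,z in W],a=q[2])
```

```text
t 38.65 p [0.5675 0.1244 0.2047] a 0.199 F [-1.2 -0.1  1.6] w -0.0001 rot [0.  0.3 0.1]
 -> [0.5562 0.1203 0.1833] dp [-1.19  0.18  2.14] rows 1.0
 -> [0.5508 0.1192 0.1712] dp [-0.55 -0.    1.22] rows 1.0
 -> [0.5464 0.1183 0.1585] dp [-0.45  0.    1.27] rows 1.0
 -> [0.5431 0.1177 0.1454] dp [-0.34  0.    1.31] rows 1.0
 -> [0.541  0.1172 0.132 ] dp [-0.22 -0.    1.34] rows 1.0
```

Request:
drive_tool:
  moves:
    - {"dp": [-0.6, 0.1, 1], "rotation": [0, 0, 0], "jaw": 1}
    - {"dp": [-0.6, 0, 1.1], "rotation": [0, 0, 0], "jaw": 1}
    - {"dp": [-0.5, 0, 1.2], "rotation": [0, 0, 0], "jaw": 1}
    - {"dp": [-0.4, 0, 1.2], "rotation": [0, 0, 0], "jaw": 1}
    - {"dp": [-0.3, 0, 0.9], "rotation": [0, 0, 0], "jaw": 1}
    - {"dp": [-0.2, 0, 0.8], "rotation": [0, 0, 0], "jaw": 1}
    - {"dp": [0, 0, 0], "rotation": [0, 0, 0], "jaw": 1}

```text
t: 39.52
eef_pos: [0.5458, 0.119, 0.1451]
tcp_rot: [[0.98, 0.197, 0.003], [0.197, -0.98, 0.0], [0.003, 0.0, -1.0]]
contact_force: [1.5, -0.4, 12.0]
width: -0.0003
gripper_force: 6.3
```

Request:
drive_tool:
  moves:
    - {"dp": [0, 0, 0.4], "rotation": [0, 0, 0], "jaw": 1}
    - {"dp": [0, 0, 0.4], "rotation": [0, 0, 0], "jaw": 1}
    - {"dp": [0, 0, 0.3], "rotation": [0, 0, 0], "jaw": 1}
    - {"dp": [0, 0, 0], "rotation": [0, 0, 0], "jaw": 1}

```text
t: 40.02
eef_pos: [0.5436, 0.118, 0.1321]
tcp_rot: [[0.98, 0.197, -0.002], [0.197, -0.98, -0.001], [-0.002, 0.001, -1.0]]
contact_force: [-1.3, 0.1, 2.0]
width: -0.0004
gripper_force: 1.1
```

Request:
drive_tool:
  moves:
    - {"dp": [0, 0, 0.2], "rotation": [0, 0, 0], "jaw": 1}
    - {"dp": [0, 0, 0], "rotation": [0, 0, 0], "jaw": 1}

```text
t: 40.28
eef_pos: [0.5436, 0.1181, 0.131]
tcp_rot: [[0.98, 0.197, -0.002], [0.197, -0.98, -0.001], [-0.002, 0.001, -1.0]]
contact_force: [-3.1, -1.0, 9.2]
width: 0.0003
gripper_force: 4.3
```

Request:
drive_tool:
  moves:
    - {"dp": [0, 0, -0.4], "rotation": [0, 0, 0], "jaw": 1}
    - {"dp": [0, 0, -1], "rotation": [0, 0, 0], "jaw": 1}
    - {"dp": [0.5, 0, -3], "rotation": [0, 0, 0], "jaw": 0.6}
    - {"dp": [0.5, 0, -4], "rotation": [0, 0, 0], "jaw": 0.6}
    - {"dp": [0, -3, -2], "rotation": [0, 0, 0], "jaw": 0.6}
    - {"dp": [0, -4, 0], "rotation": [0, 0, 0], "jaw": 0.6}
    - {"dp": [0, 0, 0], "rotation": [0, 0, 0], "jaw": 0.6}
    - {"dp": [0, 0, 0], "rotation": [0, 0, 0], "jaw": 0.6}

```text
t: 41.28
eef_pos: [0.5404, 0.1887, 0.235]
tcp_rot: [[0.98, 0.197, -0.0], [0.197, -0.98, -0.001], [-0.0, 0.001, -1.0]]
contact_force: [0.3, -0.2, -0.3]
width: 0.0341
gripper_force: 0.0
```

Run:
```python
from h import *
im=camera("top");c=get_calibration("top")
t=cv2.resize(im[120:270,150:330],None,fx=4,fy=4,interpolation=cv2.INTER_CUBIC);cv2.imwrite("pics/c4.png",t[:,:,::-1])
P=ch(0,.1505);print(P)
for a in (q[2],q[2]+np.pi/2,q[2]-np.pi/2): plan((*P,.2),(*P,.098),a=a)
print(get_state()["joints"].round(2))
```

```text
[0.55615274 0.32677406]
t 41.33 p [0.5406 0.1881 0.2348] a 0.198 F [-0.2 -0.3 -0.1] w 0.0339 rot [0.1 0.  0. ]
 -> [0.5562 0.3268 0.2   ] dp [  4.24 -13.29   3.48] rows 3.0
 -> [0.5562 0.3268 0.098 ] dp [ 0.   0.  10.2] rows 2.0
t 41.33 p [0.5406 0.1881 0.2348] a 0.198 F [-0.2 -0.3 -0.1] w 0.0339 rot [  0.    0.1 -90. ]
 -> [0.5562 0.3268 0.2   ] dp [13.29  4.24  3.48] rows 3.0
 -> [0.5562 0.3268 0.098 ] dp [ 0.   0.  10.2] rows 2.0
t 41.33 p [0.5406 0.1881 0.2348] a 0.198 F [-0.2 -0.3 -0.1] w 0.0339 rot [ 0.1 -0.  90. ]
 -> [0.5562 0.3268 0.2   ] dp [-13.29  -4.24   3.48] rows 3.0
 -> [0.5562 0.3268 0.098 ] dp [ 0.   0.  10.2] rows 2.0
[-0.12  0.45 -0.39  1.75  0.2   0.98 -1.96]
```

View pics/c4.png

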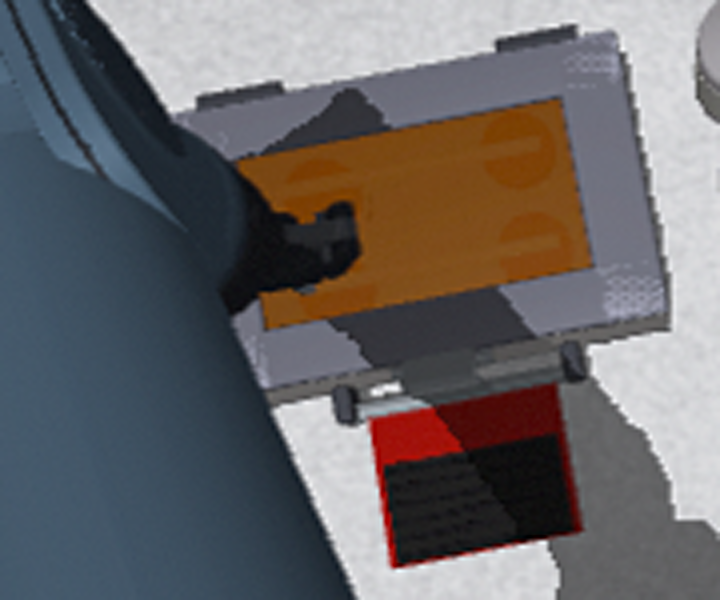

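The lid is flat and shut, with the jars visible through the amber window. The clockwise turn would drive joint 7 past its range from here, so I'll make a half turn of the tool first.

Request:
drive_tool:
  moves:
    - {"dp": [0, 0, 0], "rotation": [0, 0, -10], "jaw": 0.6}
    - {"dp": [0, 0, 0], "rotation": [0, 0, -10], "jaw": 0.6}
    - {"dp": [0, 0, 0], "rotation": [0, 0, -10], "jaw": 0.6}
    - {"dp": [0, 0, 0], "rotation": [0, 0, -10], "jaw": 0.6}
    - {"dp": [0, 0, 0], "rotation": [0, 0, -10], "jaw": 0.6}
    - {"dp": [0, 0, 0], "rotation": [0, 0, -10], "jaw": 0.6}
    - {"dp": [0, 0, 0], "rotation": [0, 0, -10], "jaw": 0.6}
    - {"dp": [0, 0, 0], "rotation": [0, 0, -10], "jaw": 0.6}
    - {"dp": [0, 0, 0], "rotation": [0, 0, -10], "jaw": 0.6}

```text
t: 42.45
eef_pos: [0.5408, 0.1876, 0.2347]
tcp_rot: [[-0.201, 0.98, -0.0], [0.98, 0.201, -0.001], [-0.001, -0.001, -1.0]]
contact_force: [-0.4, 0.3, -0.4]
width: 0.0343
gripper_force: 0.0
```

Request:
drive_tool:
  moves:
    - {"dp": [0, 0, 0], "rotation": [0, 0, -10], "jaw": 0.6}
    - {"dp": [0, 0, 0], "rotation": [0, 0, -10], "jaw": 0.6}
    - {"dp": [0, 0, 0], "rotation": [0, 0, -10], "jaw": 0.6}
    - {"dp": [0, 0, 0], "rotation": [0, 0, -10], "jaw": 0.6}
    - {"dp": [0, 0, 0], "rotation": [0, 0, -10], "jaw": 0.6}
    - {"dp": [0, 0, 0], "rotation": [0, 0, -10], "jaw": 0.6}
    - {"dp": [0, 0, 0], "rotation": [0, 0, -10], "jaw": 0.6}
    - {"dp": [0, 0, 0], "rotation": [0, 0, -10], "jaw": 0.6}
    - {"dp": [0, 0, 0], "rotation": [0, 0, -10], "jaw": 0.6}
    - {"dp": [0, 0, 0], "rotation": [0, 0, 0], "jaw": 0.6}

```text
t: 43.7
eef_pos: [0.5407, 0.1879, 0.2344]
tcp_rot: [[-0.981, -0.194, -0.001], [-0.194, 0.981, -0.0], [0.001, -0.0, -1.0]]
contact_force: [-0.1, -0.5, -0.2]
width: 0.0344
gripper_force: 0.0
```

Run:
```python
from h import *
P=ch(0,.1505)
plan((*P,.17),(*P,.098),a=q[2]+np.pi)
print(get_state()["joints"].round(2))
s=camera("scene");cv2.imwrite("pics/s3.png",cv2.resize(s[:,:,::-1][170:350,340:460],None,fx=4,fy=3.3,interpolation=cv2.INTER_CUBIC))
```

```text
t 43.7 p [0.5407 0.1879 0.2344] a -2.947 F [-0.1 -0.5 -0.2] w 0.0344 rot [-0.  -0.1 -0.1]
 -> [0.5562 0.3268 0.17  ] dp [-4.24 13.32  6.44] rows 3.0
 -> [0.5562 0.3268 0.098 ] dp [0.  0.  7.2] rows 2.0
[ 0.33  0.67 -1.08  1.72  0.64  1.15  0.83]
```

Request:
drive_tool:
  moves:
    - {"dp": [-1, 3.2, 0], "rotation": [0, 0, 0], "jaw": 0.6}
    - {"dp": [-1.1, 3.3, 0], "rotation": [0, 0, 0], "jaw": 0.6}
    - {"dp": [-1.1, 3.4, 1], "rotation": [0, 0, 0], "jaw": 0.6}
    - {"dp": [-1.1, 3.3, 2], "rotation": [0, 0, 0], "jaw": 0.6}
    - {"dp": [0, 0, 3.4], "rotation": [0, 0, 0], "jaw": 0.6}
    - {"dp": [0, 0, 0], "rotation": [0, 0, 0], "jaw": 0.6}
    - {"dp": [0, 0, 0], "rotation": [0, 0, 0], "jaw": 0.6}

```text
t: 44.62
eef_pos: [0.5572, 0.3269, 0.1721]
tcp_rot: [[-0.981, -0.195, 0.001], [-0.195, 0.981, 0.0], [-0.001, 0.0, -1.0]]
contact_force: [-0.5, 0.4, -0.1]
width: 0.0344
gripper_force: 0.0
```

Run:
```python
from h import *
plan((.5552,.3255,.1),a=q[2]+np.pi)
print(get_state()["joints"].round(2))
```

```text
t 44.62 p [0.5572 0.3269 0.1721] a -2.945 F [-0.5  0.4 -0.1] w 0.0344 rot [-0.   0.1 -0.1]
 -> [0.5552 0.3255 0.1   ] dp [ 0.22 -0.1   7.21] rows 2.0
[ 0.01  0.83 -0.97  1.57  0.74  1.14  0.63]
```

Request:
drive_tool:
  moves:
    - {"dp": [0.2, -0.1, 3], "rotation": [0, 0, 0], "jaw": 0.6}
    - {"dp": [0, 0, 2.5], "rotation": [0, 0, 0], "jaw": 0.6}
    - {"dp": [0, 0, 1.7], "rotation": [0, 0, 0], "jaw": 0.6}
    - {"dp": [0, 0, 0], "rotation": [0, 0, 0], "jaw": 0.6}
    - {"dp": [0, 0, 0], "rotation": [0, 0, 0], "jaw": 0.75}
    - {"dp": [0, 0, 0], "rotation": [0, 0, 0], "jaw": 0.82}
    - {"dp": [0, 0, 0], "rotation": [0, 0, 0], "jaw": 0.86}
    - {"dp": [0, 0, 0], "rotation": [0, 0, 0], "jaw": 0.9}
    - {"dp": [0, 0, 0], "rotation": [0, 0, 0], "jaw": 0.9}
  force: 40

```text
t: 45.75
eef_pos: [0.5545, 0.3292, 0.1006]
tcp_rot: [[-0.98, -0.199, 0.001], [-0.199, 0.98, 0.006], [-0.002, 0.005, -1.0]]
contact_force: [-0.5, 6.9, -0.2]
width: 0.0122
gripper_force: 40.3
```

Request:
drive_tool:
  moves:
    - {"dp": [0, 0.2, 0], "rotation": [0, 0, 0], "jaw": 0.9}
    - {"dp": [0, 0.1, 0], "rotation": [0, 0, 0], "jaw": 0.9}
    - {"dp": [0, 0, 0], "rotation": [0, 0, 5], "jaw": 0.9}
    - {"dp": [0, 0, 0], "rotation": [0, 0, 8], "jaw": 0.9}
    - {"dp": [0, 0, 0], "rotation": [0, 0, 8], "jaw": 0.9}
    - {"dp": [0, 0, 0], "rotation": [0, 0, 8], "jaw": 0.9}
    - {"dp": [0, 0, 0], "rotation": [0, 0, 8], "jaw": 0.9}
    - {"dp": [0, 0, 0], "rotation": [0, 0, 0], "jaw": 0.9}

```text
t: 46.75
eef_pos: [0.5544, 0.3294, 0.1005]
tcp_rot: [[-0.902, 0.433, 0.001], [0.433, 0.902, 0.0], [-0.001, 0.001, -1.0]]
contact_force: [-2.1, 0.8, 6.1]
width: 0.0121
gripper_force: 41.4
```

Run:
```python
from h import *
s=get_state();print(s["joints"].round(2),s["wrist_torque"].round(3)); plan(a=q[2]+np.pi)
```

```text
[-0.09  0.86 -0.79  1.61  0.71  0.98  0.  ] [-0.055  0.508  0.122]
t 46.75 p [0.5544 0.3294 0.1005] a 2.694 F [-2.1  0.8  6.1] w 0.0121 rot [  0.    0.1 -37. ]
```

Request:
drive_tool:
  moves:
    - {"dp": [0, 0, 0], "rotation": [0, 0, 8], "jaw": 0.9}
    - {"dp": [0, 0, 0], "rotation": [0, 0, 8], "jaw": 0.9}
    - {"dp": [0, 0, 0], "rotation": [0, 0, 8], "jaw": 0.9}
    - {"dp": [0, 0, 0], "rotation": [0, 0, 5], "jaw": 0.9}
    - {"dp": [0, 0, 0], "rotation": [0, 0, 3], "jaw": 0.9}
    - {"dp": [0, 0, 0], "rotation": [0, 0, 0], "jaw": 0.9}

```text
t: 47.5
eef_pos: [0.5543, 0.3295, 0.1005]
tcp_rot: [[-0.536, 0.844, 0.001], [0.844, 0.536, 0.0], [-0.0, 0.001, -1.0]]
contact_force: [-1.9, 0.3, 6.9]
width: 0.0123
gripper_force: 41.5
```

Run:
```python
from h import *
s=get_state();print(s["joints"].round(2),s["wrist_torque"].round(3)); plan(a=q[2]+np.pi)
```

```text
[-0.16  0.82 -0.68  1.62  0.61  0.93 -0.49] [-0.062  0.499  0.195]
t 47.5 p [0.5543 0.3295 0.1005] a 2.137 F [-1.9  0.3  6.9] w 0.0123 rot [  0.    0.1 -68.9]
```

Request:
drive_tool:
  moves:
    - {"dp": [0, 0, 0], "rotation": [0, 0, 2], "jaw": 0.9}
    - {"dp": [0, 0, 0], "rotation": [0, 0, 2], "jaw": 0.9}
    - {"dp": [0, 0, 0], "rotation": [0, 0, 0], "jaw": 0.9}

```text
t: 47.88
eef_pos: [0.5543, 0.3295, 0.1005]
tcp_rot: [[-0.479, 0.878, 0.002], [0.878, 0.479, -0.0], [-0.001, 0.002, -1.0]]
contact_force: [-1.5, -0.4, 7.7]
width: 0.0125
gripper_force: 57.2
```

Run:
```python
from h import *
s=get_state();print(s["joints"].round(2),s["wrist_torque"].round(3)); plan(a=q[2]+np.pi)
```

```text
[-0.17  0.81 -0.66  1.62  0.6   0.92 -0.55] [-0.069  0.487  1.424]
t 47.88 p [0.5543 0.3295 0.1005] a 2.071 F [-1.5 -0.4  7.7] w 0.0125 rot [  0.    0.1 -72.7]
```

Request:
drive_tool:
  moves:
    - {"dp": [0, 0, 0], "rotation": [0, 0, 0], "jaw": 0}
    - {"dp": [0, 0, 0], "rotation": [0, 0, 0], "jaw": 0}
    - {"dp": [0, 0, 0], "rotation": [0, 0, 0], "jaw": 0}
    - {"dp": [0, 0, 0], "rotation": [0, 0, 0], "jaw": 0}
    - {"dp": [0, 0, 0], "rotation": [0, 0, 0], "jaw": 0}
    - {"dp": [0, 0, -2], "rotation": [0, 0, 0], "jaw": 0}
    - {"dp": [0, 0, -4], "rotation": [0, 0, 0], "jaw": 0}
    - {"dp": [0, 0, -5], "rotation": [0, 0, 0], "jaw": 0}
    - {"dp": [0, 0, -5], "rotation": [0, 0, 0], "jaw": 0}
    - {"dp": [-3, -3, 0], "rotation": [0, 0, 0], "jaw": 0}
    - {"dp": [-4, -4, 0], "rotation": [0, 0, 0], "jaw": 0}
    - {"dp": [0, 0, 0], "rotation": [0, 0, 0], "jaw": 0}

```text
t: 49.38
eef_pos: [0.526, 0.2288, 0.2598]
tcp_rot: [[-0.47, 0.882, 0.001], [0.882, 0.47, -0.004], [-0.004, -0.001, -1.0]]
contact_force: [0.8, 0.6, -0.0]
width: 0.0852
gripper_force: 0.0
```

Request:
drive_tool:
  moves:
    - {"dp": [-4, -4, 0], "rotation": [0, 0, 0], "jaw": 0}
    - {"dp": [-2, -4, 0], "rotation": [0, 0, 0], "jaw": 0}
    - {"dp": [0, 0, 0], "rotation": [0, 0, 0], "jaw": 0}
    - {"dp": [0, 0, 0], "rotation": [0, 0, 0], "jaw": 0}

```text
t: 49.88
eef_pos: [0.4847, 0.1445, 0.2601]
tcp_rot: [[-0.476, 0.879, 0.002], [0.879, 0.476, 0.001], [0.0, 0.002, -1.0]]
contact_force: [0.2, -0.5, 0.7]
width: 0.0856
gripper_force: 0.0
```

Run:
```python
from h import *
im=camera("top");s=camera("scene")
a=cv2.resize(im[100:280,130:330],(800,600)[:2] and (400,360));b=cv2.resize(s[150:360,200:460],(400,360))
cv2.imwrite("pics/f.png",np.hstack([a,b])[:,:,::-1]);plan()
```

```text
t 49.98 p [0.4846 0.1449 0.2597] a 2.068 F [ 0.2 -1.2  1. ] w 0.0853 rot [ 0.1 -0.  -0. ]
```

View pics/f.png

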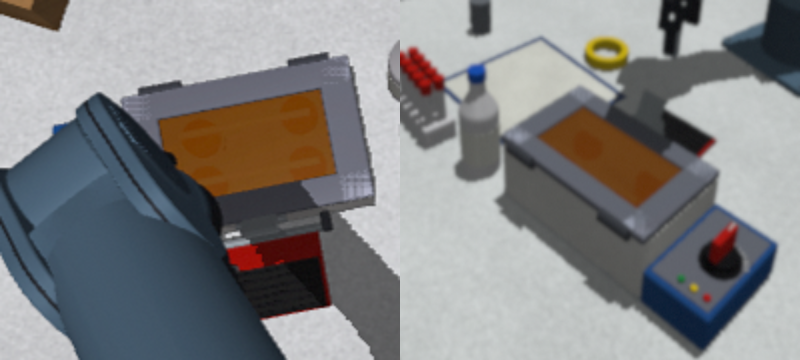

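The lid is shut with the jars inside, and the switch is back at rest at (722,243). The mat is empty, the bystanders haven't moved, and the gripper is clear of everything. I'm handing in the job.

```bash
python3 -c "
from bench import *
print(job_done())"
```

```text
the job is handed in; nothing more can be done
None
```

I handed in the job at about 50 s. All four red-capped jars stand upright in the chest with the lid latched; I turned the start switch to its stop and it sprang back, and I saw no movement of the tube rack, bottle or tape roll.

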